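# Fetch the sold keepsake box from behind the display pieces

## Task

The customer is buying the small keepsake box at the back of the counter shelf: stand the pepper mill, the candlestick and the vase that are in its way all together on the wooden tray, then lay the keepsake box flat in the customer's carton, and then put the three pieces back on the shelf, each upright on the very spot where it stood at the start. They are breakable, so set each one down without letting it drop or tip over, and leave the bowl and the clock beside the box where they are.

Things in the scene. Friction and masses are not known exactly. Their poses are not given: they have to be found in the camera images.
- pepper_mill: Turned wooden pepper mill, small steel knob on top, upright, 160 mm tall, round, foot 54 mm across, waist 36, belly 45. Its head is a plain cylinder 42 mm across from 115 to 141 mm above its underside: take it there from above, firmly: it swings if carried fast. 0.18 to 0.36 kg. Origin: centre of its underside, z up along its axis.
- candlestick: Brass candlestick without candle, upright, 150 mm tall, round, foot 56 mm across, slender stem. Its candle cup is a plain cylinder 26 mm across from 116 to 143 mm above its underside, with a 33 mm rim on top: take it by the cup from above, firmly: it swings if carried fast. 0.24 to 0.48 kg. Origin: centre of its underside, z up along its axis.
- vase: White ceramic bud vase with two thin blue bands, upright, 156 mm tall, round, belly 56 mm across, foot 42. Its neck is a plain cylinder 25 mm across from 108 to 142 mm above its underside, flaring to a 33 mm lip: take it by the neck from above, firmly: it swings if carried fast. 0.21 to 0.42 kg. Origin: centre of its underside, z up along its axis.
- keepsake_box: Small closed box of dark wood with a brass clasp, 46 mm (its x) by 70 mm (its y) by 42 mm high, flat at the back of the shelf, a few mm behind the tall pieces. The lid stays shut. Take it across the 46 mm. 0.10 to 0.20 kg. Origin: centre of its underside, z up, clasp to its -x.
- shelf: Fixed low steel shelf on the counter, 210 mm deep (x) by 380 wide (y), board top 45 mm above the counter; slotted uprights 125 mm high at its back corners. At its middle two tall pieces stand side by side before the box (axes 80 mm apart) and the third before them (65 mm from each). Saucers and an egg cup, up to 50 mm high, at its front ends. Origin: on the counter under its centre; front -x.
- tray: Empty wooden tray, fixed, 160 mm (its x) by 240 mm (its y) outside, rim 8 mm thick and 22 mm high, dark handles 38 mm high over the two short sides, floor 8 mm above the counter. Stands left or right, nearer the robot than the shelf. Origin: on the counter under its centre, z up.
- carton: The customer's empty shallow open carton, fixed, 170 mm (its x) by 210 mm (its y) outside, walls 4 mm thick and 45 mm high, floor 4 mm above the counter, flaps folded outwards on the long sides. Stands left or right, across from the tray. Origin: on the counter under its centre, z up.
- bowl: Small terracotta bowl, 64 mm across, 36 mm high, at the back of the shelf beside the box: stays where it is. Origin: centre of its underside.
- clock: Small round steel alarm clock, 60 mm across and 64 mm high, at the back of the shelf on the other side of the box: stays where it is. Origin: centre of its underside, z up, dial to its -x.
Things that resemble listed ones, but are neither listed nor needed, are in the scene too. What is shaped like the pepper_mill but purple is not meant. What is shaped like the vase but red is not meant.

How it is judged:
By the outcome, as a careful person would: the job done as asked, in the order asked, and still so for the second after the job is handed in, with the robot touching nothing.
It also fails if it takes over 147 s, if anything falls off the work surface, if the arm or the gripper's body presses on something with over 40 N, if the wrist force passes 120 N, or if a joint passes its speed limit or range.

## Robot

A 7-joint arm with a two-finger parallel gripper is mounted at the origin on the work surface. World frame = base frame: x ahead of the robot, y to its left, z up, the work surface at z = 0. Lengths are in m, angles in rad, forces in N, time in s.
With the tool pointing down it reaches from about 0.425 to 0.875 m from the base axis. Payload 4.7 kg.
Tool frame: the origin (TCP) lies between the finger pads; the fingertips stand 11 mm ahead of it and the grasp point (between the pads) lies 8 mm behind it; z points along the fingers, y is the direction in which the jaws open and shut (so a half turn about z gives the same grasp; the last joint's range is limited). The gripper opens to 87 mm and grips with 3 to 60 N. Pads are 19 mm wide; open, the fingers measure 117 mm over their backs; the gripper's body (75 mm by 190 mm) begins 51 mm behind the grasp point.
Start: joints at [1.275, 0.321, -0.07, 1.45, 0.023, 1.371, -0.057], TCP at [0.198, -0.619, 0.234] pointing down, gripper open.
Joint ranges: [-2.86, 2.86], [-0.3, 2.09], [-1.38, 1.24], [0.06, 2.45], [-1.56, 4.7], [0.09, 2.05], [-2.69, 2.69]. Speed limits (rad/s): [2.57, 2.57, 3.14, 3.14, 3.14, 3.14, 3.14].

## Interface

Orientations are given as a rotation vector (axis times angle).
In Python, from bench import ctrl gives the robot as it stands.
- The arm moves only by the tool servo_tool, never from a script. Its argument "series" is a list of rows, each an object with "travel": the shift along the tool's x, y, z in m, a list of three; "angular": the turn, a rotation vector about the tool's x, y, z in rad, a list of three. A call has 1 to 5 rows; each row shifts and turns the commanded pose from where the row before left it, along the tool's axes as they then stand; what a row does not reach is not made up. A row lasts 1/10 s, in which the tool goes at most 50 mm and 8.59 degrees, less where a joint would pass 70% of its speed; a pose out of reach is approached as far as the arm can. A call with a gripper value outside its range is refused whole. "claw" is the finger opening in m, from 0 to 0.087, set as the call begins (left out, the last holds). The fingers move at their own pace and stop on an object; "squeeze" is the grip in N (left out, the last holds). Time passes only in rows, so rows that do not move let the fingers close. It gives the time, the measured TCP pose, the force and the opening at its end, in the units of the state.
- ctrl.get_state(): the state, without advancing time (a new reading comes with each control period).
- ctrl.get_image(name): name is "scene" or "top"; returns the picture (400x640x3 uint8, red, green, blue); there is no depth.
- ctrl.calibration(name): a dict with "fx", "fy", "cx", "cy" (pixels), "rvec" (rotation vector, rad) and "tvec" (3), from world to camera coordinates, as OpenCV has them. Camera axes: x right, y down, z forward; pixel columns grow to the right and rows downward; lengths in m; the calibration is good to about 2 mm. A picture is of the moment at which its call begins. calibration takes no time and is no camera call.
- ctrl.close_job(): hands the job in, once; it reports no verdict.
The state is a dict: "time": time; "joint_positions": joint angles; "qd": joint speeds; "joint_torque": joint torques, N m; "position": TCP position; "tool_rot": TCP orientation; "ft_force": force on the tool from outside, world axes, zero at the start; "torque": the same for the moment, N m; "grip_width": opening from 0.0 (shut) to 1.0 (fully open).
Only numpy, scipy, OpenCV 4.12 (cv2) and the standard library are available. Lean on these libraries where they do the work, as an engineer would, in place of code of your own. Each camera call takes 0.05 s, during which the arm holds its last target.

## Working session

There is one attempt and no reset: what is moved stays moved. The work goes in short steps, Python scripts to look and compute and a tool call to move; the robot and the scene stay as the last step left them, time stands still between calls to the robot, and variables do not carry over. Pictures are saved under pics/ and viewed, and the job is handed in when it is done.

Besides the shell and the picture viewer there is one more tool, called after "Request:" as name([rows], argument=value, ...), one row to a line, values as JSON. servo_tool: Moves the arm, as the interface text tells. Its arguments: {"type":"object","properties":{"series":{"type":"array","items":{"type":"object","properties":{"travel":{"type":"array","items":{"type":"number"}},"angular":{"type":"array","items":{"type":"number"}}}}},"claw":{"type":"number"},"squeeze":{"type":"number"}},"required":["series"]}

```bash
ls; mkdir -p pics
python3 - <<'E'
from bench import ctrl
import cv2
s=ctrl.get_state(); print(s)
for n in ("scene","top"):
    im=ctrl.get_image(n); cv2.imwrite(f"pics/{n}0.png",im[:,:,::-1]); print(n,ctrl.calibration(n))
E
```

```text
pics
{'time': 0.0, 'joint_positions': array([ 1.27510523,  0.32183663, -0.0701258 ,  1.45167837,  0.02263634,
        1.37083599, -0.05687802]), 'qd': array([ 1.06951612e-03,  4.87327047e-04,  1.38564921e-03,  1.02082770e-03,
       -1.24563727e-03,  6.05629219e-05, -4.65749764e-04]), 'joint_torque': array([ 7.71268951e-04, -4.91284561e+01, -4.03220225e-01, -3.12536144e+01,
       -6.37623598e-02,  4.37272363e-02,  1.62269348e-04]), 'position': array([ 0.19795599, -0.61854629,  0.23245131]), 'tool_rot': array([-3.10205548e+00, -4.84531658e-01,  6.67541594e-04]), 'ft_force': array([-0.98019402, -0.45456701,  0.04617867]), 'torque': array([-0.02159525,  0.00908085,  0.00245403]), 'grip_width': 1.0008904324939074}
scene {'fx': 361.385223295787, 'fy': 361.385223295787, 'cx': 321.485948563838, 'cy': 197.13648436197047, 'rvec': array([ 1.47374017,  1.84316839, -0.93393794]), 'tvec': array([ 0.13462478, -0.28830155,  1.47584591])}
top {'fx': 450.10256898606235, 'fy': 450.10256898606235, 'cx': 319.3102100264473, 'cy': 202.8031990923253, 'rvec': array([ 2.10874095, -2.14237106,  0.19255377]), 'tvec': array([-0.02132605,  0.60386256,  1.17981491])}
```

View pics/scene0.png

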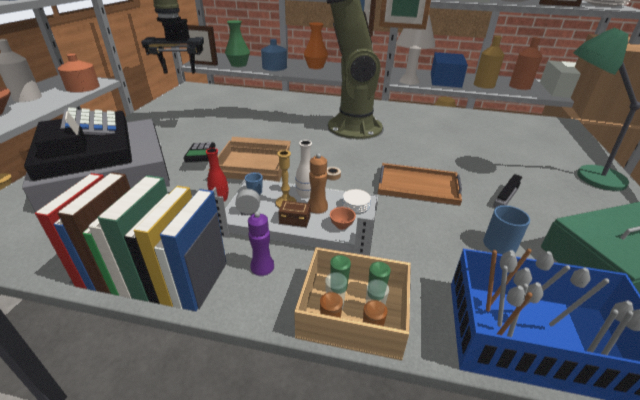

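View pics/top0.png

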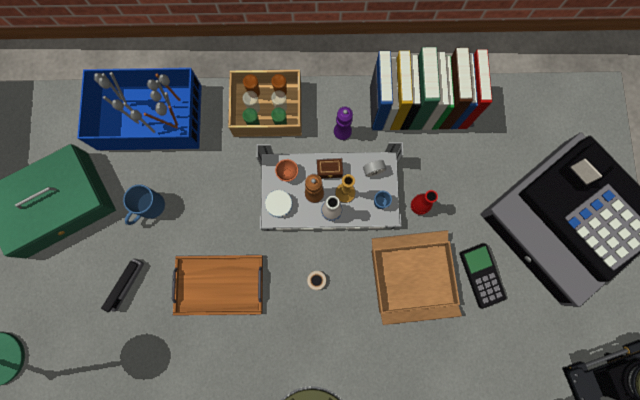

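```bash
cat > h.py <<'E'
import numpy as np, cv2
from bench import ctrl
def cam(n):
    c=ctrl.calibration(n); K=np.array([[c['fx'],0,c['cx']],[0,c['fy'],c['cy']],[0,0,1]]); return K,np.array(c['rvec']),np.array(c['tvec'])
def proj(n,P):
    K,r,t=cam(n); return cv2.projectPoints(np.array(P,float).reshape(-1,1,3),r,t,K,None)[0].reshape(-1,2)
def ray(n,uv):
    K,r,t=cam(n);R=cv2.Rodrigues(r)[0]; d=R.T@np.linalg.inv(K)@np.array([uv[0],uv[1],1.]); return -R.T@t,d
def atz(n,uv,z):
    o,d=ray(n,uv); return o+d*(z-o[2])/d[2]
def tri(us,ut):
    A=[];b=[]
    M=np.zeros((3,3));v=np.zeros(3)
    rs=[ray('scene',us),ray('top',ut)]
    for o,d in rs:
        d=d/np.linalg.norm(d);Q=np.eye(3)-np.outer(d,d);M+=Q;v+=Q@o
    p=np.linalg.solve(M,v)
    gap=[np.linalg.norm(np.cross(p-o,d/np.linalg.norm(d))) for o,d in rs]
    return p,sum(gap)
def crop(src,out,x0,y0,x1,y1,k):
    im=cv2.imread(src)[y0:y1,x0:x1]; im=cv2.resize(im,None,fx=k,fy=k,interpolation=cv2.INTER_CUBIC)
    for x in range((x0+9)//10*10,x1,10):
        cv2.line(im,(int((x-x0+.5)*k),0),(int((x-x0+.5)*k),6 if x%50 else 14),(0,0,255),1)
        if x%20==0: cv2.putText(im,str(x),(int((x-x0+.5)*k)-10,24),0,.35,(0,0,255),1)
    for y in range((y0+9)//10*10,y1,10):
        cv2.line(im,(0,int((y-y0+.5)*k)),(6,int((y-y0+.5)*k)),(0,0,255),1)
        if y%20==0: cv2.putText(im,str(y),(8,int((y-y0+.5)*k)+4),0,.35,(0,0,255),1)
    cv2.imwrite(out,im)
E
python3 - <<'E'
from h import *
crop('pics/top0.png','pics/t0a.png',250,135,450,235,4)
crop('pics/top0.png','pics/t0b.png',165,225,475,330,2.5)
crop('pics/scene0.png','pics/s0a.png',200,130,390,250,4)
E
```

```text
(no output)
```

View pics/t0a.png

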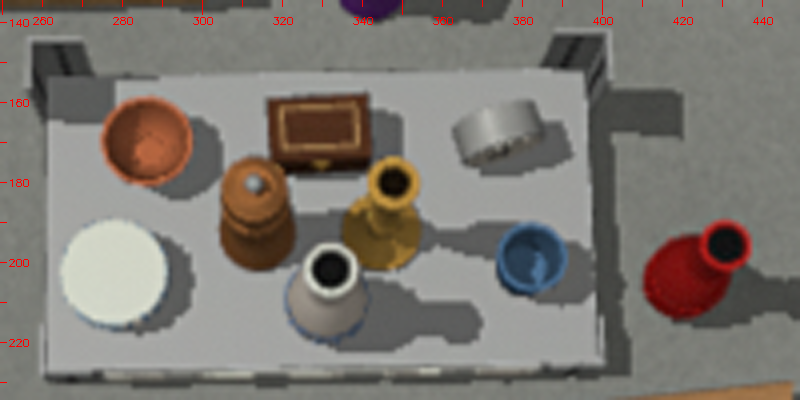

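View pics/s0a.png

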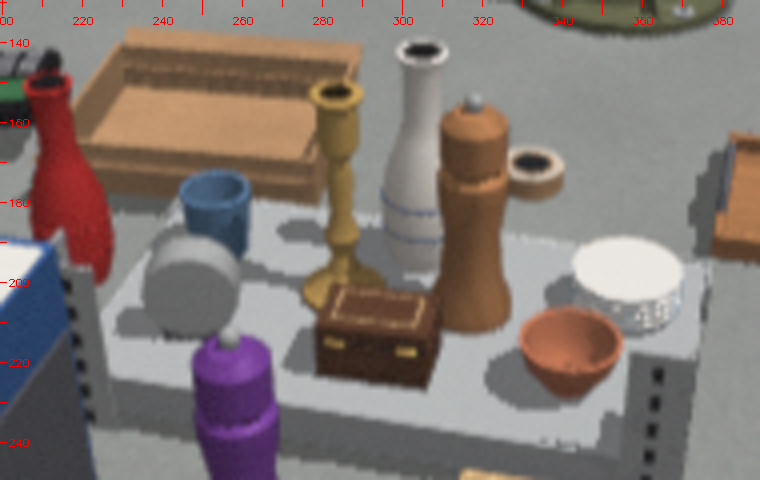

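View pics/t0b.png

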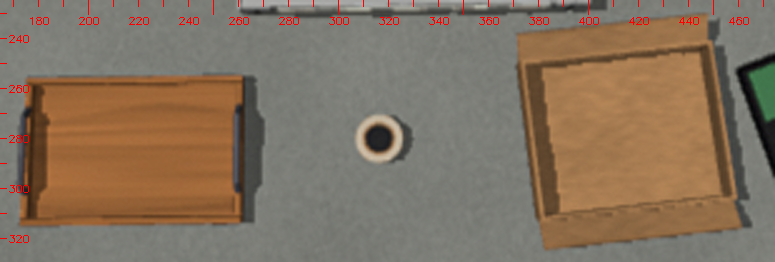

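Run:
```python
from h import *
np.set_printoptions(precision=4,suppress=True)
for n,s,t in [('mill',(318.3,155.3),(313,180.5)),('cand',(283.5,152.5),(348.25,180)),('vase',(304.75,142.25),(332,201.5))]:
    print(n,*tri(s,t))
c=lambda x,y:(250+x/4-.5,135+y/4-.5)
# shelf front corners at z=.045, back
for p in [(48,368),(597,360),(117,75),(545,70),(48,120),(590,120)]: print('shelf',atz('top',c(*p),.045))
# box lid corners
for p in [(267,97),(369,94),(371,158),(270,162)]: print('lid',atz('top',c(*p),.087))
b=lambda x,y:(165+x/2.5-.5,225+y/2.5-.5)
for p in [(27,77),(244,76),(243,223),(25,224)]: print('tray rim',atz('top',b(*p),.022))
for p in [(45,85),(235,83),(233,214),(37,215)]: print('tray floor',atz('top',b(*p),.008))
for p in [(525,66),(710,43),(737,197),(541,217)]: print('carton top',atz('top',b(*p),.045))
print('cup',atz('top',b(379,138),.05))
d=lambda x,y:(200+x/4-.5,130+y/4-.5)
for a,bb in [((319,313),(369,94)),((440,307),(267,97)),((437,290),(270,162)),((328,283),(371,158))]: print('lid tri',tri(d(*a),c(*bb)))
```

```text
mill [ 0.6324 -0.0157  0.1993] 0.0011490594914136299
cand [ 0.633  -0.1018  0.1957] 0.0016510531969682368
vase [ 0.5792 -0.0616  0.2019] 0.00019397886262591686
shelf [0.5418 0.1286 0.045 ]
shelf [ 0.5413 -0.2476  0.045 ]
shelf [0.7494 0.0814 0.045 ]
shelf [ 0.7481 -0.2207  0.045 ]
shelf [0.7174 0.1299 0.045 ]
shelf [ 0.7112 -0.2508  0.045 ]
lid [ 0.7195 -0.0244  0.087 ]
lid [ 0.7205 -0.0938  0.087 ]
lid [ 0.6757 -0.0941  0.087 ]
lid [ 0.674  -0.0258  0.087 ]
tray rim [0.4685 0.369  0.022 ]
tray rim [0.4659 0.1293 0.022 ]
tray rim [0.308  0.1292 0.022 ]
tray rim [0.3106 0.3645 0.022 ]
tray floor [0.4603 0.353  0.008 ]
tray floor [0.4592 0.1411 0.008 ]
tray floor [0.3169 0.142  0.008 ]
tray floor [0.3191 0.3562 0.008 ]
carton top [ 0.4703 -0.1785  0.045 ]
carton top [ 0.4921 -0.3807  0.045 ]
carton top [ 0.3281 -0.3983  0.045 ]
carton top [ 0.3106 -0.1894  0.045 ]
cup [ 0.3957 -0.0191  0.05  ]
lid tri (array([ 0.7182, -0.0916,  0.0932]), np.float64(0.0039609103759802086))
lid tri (array([ 0.7131, -0.0207,  0.1066]), np.float64(0.00777361196857202))
lid tri (array([ 0.6736, -0.0269,  0.0896]), np.float64(0.002286690810050131))
lid tri (array([ 0.6766, -0.0956,  0.0851]), np.float64(0.002949804510048672))
```

Run:
```python
from h import *
np.set_printoptions(precision=4,suppress=True)
print(ray('top',(320,200)),ray('scene',(320,200)))
for n,s,t,z in [('mill',(318.3,155.3),(313,180.5),.2),('cand',(283.5,152.5),(348.25,180),.195),('vase',(304.75,142.25),(332,201.5),.201)]:
    print(n,atz('top',t,z),atz('scene',s,z))
```

```text
(array([ 0.3801, -0.0306,  1.2695]), array([ 0.187 , -0.0019, -0.9824])) (array([1.3729, 0.1409, 0.6121]), array([-0.7965, -0.1606, -0.583 ]))
mill [ 0.6323 -0.0163  0.2   ] [ 0.6335 -0.0149  0.2   ]
cand [ 0.6334 -0.1026  0.195 ] [ 0.6317 -0.1013  0.195 ]
vase [ 0.5793 -0.0615  0.201 ] [ 0.5774 -0.0621  0.201 ]
```

```bash
cat > ov.py <<'E'
from h import *
import sys
prof={'mill':[(0,27),(115,21),(141,21)],'cand':[(0,28),(116,13),(150,16.5)],'vase':[(0,21),(108,12.5),(156,16.5)]}
def ov(src,cn,out,pos,win,k,base=.045):
    x0,y0,x1,y1=win
    im=cv2.imread(src)[y0:y1,x0:x1]; im=cv2.resize(im,None,fx=k,fy=k,interpolation=cv2.INTER_CUBIC)
    th=np.linspace(0,2*np.pi,60)
    for n,p in pos.items():
        x,y=p[:2]; b=p[2] if len(p)>2 else base
        for z,r in prof[n]:
            P=np.c_[x+r/1e3*np.cos(th),y+r/1e3*np.sin(th),np.full(60,b+z/1e3)]
            q=(proj(cn,P)-[x0,y0]+.5)*k
            cv2.polylines(im,[np.round(q*8).astype(np.int32)],True,(0,255,0),1,cv2.LINE_AA,3)
    cv2.imwrite(out,im)
E
python3 - <<'E'
from ov import *
pos={'mill':(.633,-.0157),'cand':(.6325,-.102),'vase':(.578,-.062)}
ov('pics/scene0.png','scene','pics/s0o.png',pos,(260,130,350,230),6)
ov('pics/top0.png','top','pics/t0o.png',pos,(290,160,370,230),8)
E
```

```text
(no output)
```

View pics/s0o.png

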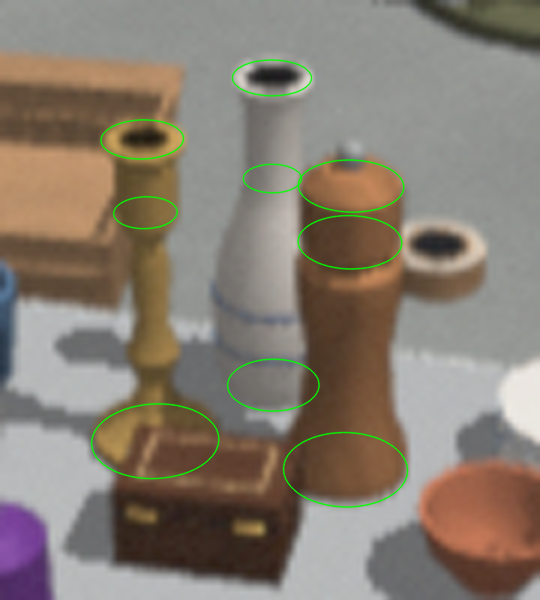

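View pics/t0o.png

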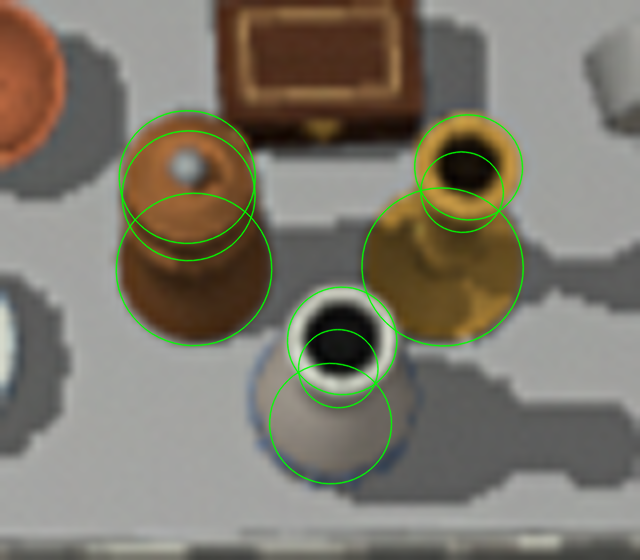

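Run:
```python
from h import *
from scipy.spatial.transform import Rotation as R
np.set_printoptions(precision=4,suppress=True)
crop('pics/scene0.png','pics/s1.png',190,130,320,290,4.5)
crop('pics/top0.png','pics/t1.png',320,90,450,230,4)
s=ctrl.get_state();print(s['position'],s['time'],R.from_rotvec(s['tool_rot']).as_matrix())
```

```text
[ 0.1979 -0.6186  0.2326] 0.1 [[ 0.9524  0.3048 -0.0006]
 [ 0.3048 -0.9524  0.0017]
 [-0.0001 -0.0018 -1.    ]]
```

View pics/t1.png

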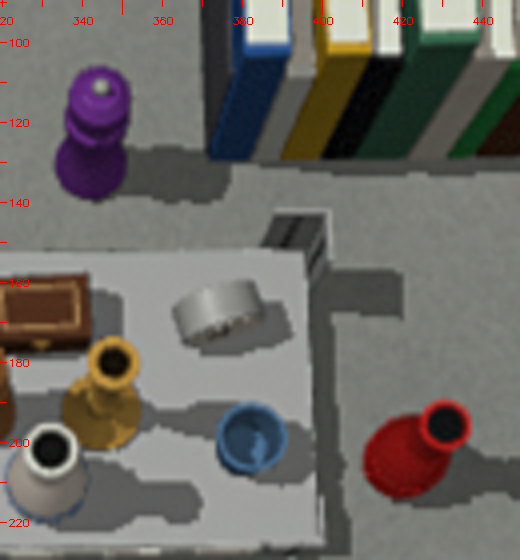

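Request:
servo_tool([
  {"travel":[0,0,-0.03],"angular":[0,0,0.1]},
  {"travel":[0,0,-0.03],"angular":[0,0,0.1]},
  {"travel":[0,0,-0.03],"angular":[0,0,0.11]},
])

```text
time: 0.4
position: [0.1979, -0.6187, 0.3238]
tool_rot: [-3.14, 0.007, 0.001]
ft_force: [0.7, -0.5, 1.4]
grip_width: 1.002
```

Run:
```python
from h import *
np.set_printoptions(precision=4,suppress=True)
print(atz('top',(344.5,110.5),.155),atz('top',(342,131),0.01))
print(atz('top',(430.5,195),.156))
print('clock',atz('top',(370,161),.1),'bowl',atz('top',(286,170),.081),'egg',atz('top',(382,199),.095),'saucer',atz('top',(278,203),.07))
```

```text
[ 0.8295 -0.1006  0.155 ] [ 0.8246 -0.1007  0.01  ]
[ 0.6004 -0.3115  0.156 ]
clock [ 0.7072 -0.1688  0.1   ] bowl [0.6909 0.0584 0.081 ] egg [ 0.6037 -0.1975  0.095 ] saucer [0.602  0.0811 0.07  ]
```

Request:
servo_tool([
  {"travel":[0.025,-0.037,0]},
  {"travel":[0.025,-0.037,0]},
  {"travel":[0.025,-0.037,0]},
  {"travel":[0.025,-0.037,0]},
  {"travel":[0.025,-0.037,0]},
], claw=0.06, squeeze=30)

```text
$.series[0]: bad value
```

Request:
servo_tool([
  {"travel":[0.025,-0.037,0]},
  {"travel":[0.025,-0.037,0]},
  {"travel":[0.025,-0.037,0]},
  {"travel":[0.025,-0.037,0]},
  {"travel":[0.025,-0.037,0]},
])

```text
$.series[0]: bad value
```

Request:
servo_tool([
  {"travel":[0.025,-0.037,0]},
  {"travel":[0.025,-0.037,0]},
  {"travel":[0.025,-0.037,0]},
  {"travel":[0.025,-0.037,0]},
  {"travel":[0.025,-0.037,0]},
])

```text
$.series[0]: bad value
```

Request:
servo_tool([
  {"travel":[0.025,-0.037,0],"angular":[0,0,0]},
  {"travel":[0.025,-0.037,0],"angular":[0,0,0]},
  {"travel":[0.025,-0.037,0],"angular":[0,0,0]},
  {"travel":[0.025,-0.037,0],"angular":[0,0,0]},
  {"travel":[0.025,-0.037,0],"angular":[0,0,0]},
], claw=0.06, squeeze=30)

```text
time: 0.9
position: [0.3238, -0.4323, 0.3231]
tool_rot: [-3.141, 0.0, 0.001]
ft_force: [0.5, -0.1, -0.3]
grip_width: 0.706
```

Request:
servo_tool([
  {"travel":[0.025,-0.037,0],"angular":[0,0,0]},
  {"travel":[0.025,-0.037,0],"angular":[0,0,0]},
  {"travel":[0.025,-0.037,0],"angular":[0,0,0]},
  {"travel":[0.025,-0.037,0],"angular":[0,0,0]},
  {"travel":[0.025,-0.037,0],"angular":[0,0,0]},
])

```text
time: 1.4
position: [0.4487, -0.2474, 0.3233]
tool_rot: [3.141, -0.001, -0.001]
ft_force: [0.6, 0.0, -0.1]
grip_width: 0.687
```

Request:
servo_tool([
  {"travel":[0.025,-0.037,0],"angular":[0,0,0]},
  {"travel":[0.025,-0.037,0],"angular":[0,0,0]},
  {"travel":[0.025,-0.037,0],"angular":[0,0,0]},
  {"travel":[0.025,-0.037,0],"angular":[0,0,0]},
  {"travel":[0.025,-0.037,0],"angular":[0,0,0]},
])

```text
time: 1.9
position: [0.5738, -0.0627, 0.3233]
tool_rot: [3.141, -0.001, -0.001]
ft_force: [0.1, -0.6, -1.0]
grip_width: 0.69
```

Request:
servo_tool([
  {"travel":[0.004,-0.001,0.03],"angular":[0,0,0]},
  {"travel":[0,0,0.04],"angular":[0,0,0]},
  {"travel":[0,0,0.04],"angular":[0,0,0]},
  {"travel":[0,0,0.03],"angular":[0,0,0]},
  {"travel":[0,0,0.018],"angular":[0,0,0]},
])

```text
time: 2.4
position: [0.5752, -0.0631, 0.162]
tool_rot: [-3.141, 0.0, 0.008]
ft_force: [-0.5, -0.5, 1.3]
grip_width: 0.688
```

Run:
```python
from ov import *
for n in ('scene','top'): cv2.imwrite(f'pics/{n}1.png',ctrl.get_image(n)[:,:,::-1])
crop('pics/scene1.png','pics/s2.png',240,110,360,240,5)
crop('pics/top1.png','pics/t2.png',280,130,400,240,5)
a=cv2.imread('pics/s2.png');b=cv2.imread('pics/t2.png')
h=min(a.shape[0],b.shape[0]); c=np.hstack([a[:h],b[:h]]); cv2.imwrite('pics/c2.png',cv2.resize(c,None,fx=.66,fy=.66))
```

```text
(no output)
```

View pics/c2.png

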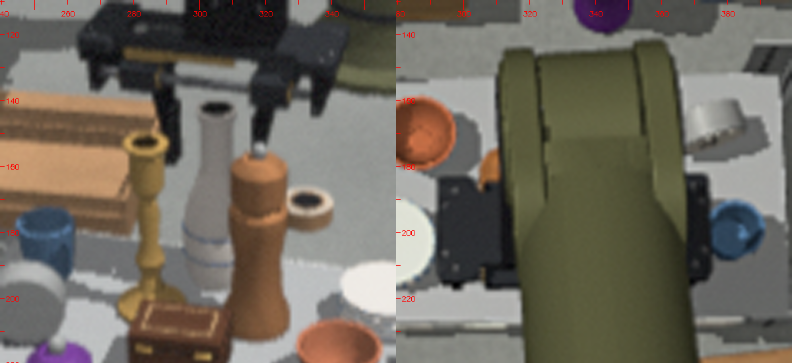

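Request:
servo_tool([
  {"travel":[0.002,0,0],"angular":[0,0,0]},
  {"travel":[0,0,0],"angular":[0,0,0]},
  {"travel":[0,0,0],"angular":[0,0,0]},
  {"travel":[0,0,0],"angular":[0,0,0]},
  {"travel":[0,0,0],"angular":[0,0,0]},
], claw=0.01, squeeze=35)

```text
time: 3.0
position: [0.5797, -0.0631, 0.1664]
tool_rot: [3.141, -0.0, 0.002]
ft_force: [0.4, 0.7, 1.5]
grip_width: 0.34
```

Request:
servo_tool([
  {"travel":[0,0,0],"angular":[0,0,0]},
  {"travel":[0,0,0],"angular":[0,0,0]},
])

```text
time: 3.2
position: [0.5798, -0.063, 0.1664]
tool_rot: [3.141, -0.0, 0.002]
ft_force: [-0.4, 1.0, 4.6]
grip_width: 0.338
```

Request:
servo_tool([
  {"travel":[0,0,0],"angular":[0,0,0]},
  {"travel":[0,0,0],"angular":[0,0,0]},
  {"travel":[-0.001,0,0.005],"angular":[0,0,0]},
  {"travel":[0,0,0],"angular":[0,0,0]},
  {"travel":[0,0,0],"angular":[0,0,0]},
], claw=0.045)

```text
time: 3.7
position: [0.5777, -0.0633, 0.1598]
tool_rot: [-3.142, 0.0, 0.002]
ft_force: [0.3, 0.0, -0.6]
grip_width: 0.518
```

Request:
servo_tool([
  {"travel":[0,0,0],"angular":[0,0,0]},
  {"travel":[0,0,0],"angular":[0,0,0]},
  {"travel":[0,0,0],"angular":[0,0,0]},
  {"travel":[0,0,0],"angular":[0,0,0]},
  {"travel":[0,0,0],"angular":[0,0,0]},
], claw=0.01)

```text
time: 4.2
position: [0.5784, -0.0631, 0.1608]
tool_rot: [3.142, -0.0, 0.001]
ft_force: [0.1, 1.2, 1.0]
grip_width: 0.32
```

Request:
servo_tool([
  {"travel":[0,0,0],"angular":[0,0,0]},
  {"travel":[0,0,0],"angular":[0,0,0]},
  {"travel":[0,0,0],"angular":[0,0,0]},
])

```text
time: 4.5
position: [0.5784, -0.0631, 0.1608]
tool_rot: [3.141, -0.0, 0.001]
ft_force: [0.4, 0.2, 0.8]
grip_width: 0.323
```

Run:
```python
from ov import *
for n in ('scene',): cv2.imwrite(f'pics/{n}2.png',ctrl.get_image(n)[:,:,::-1])
print(ctrl.get_state()['ft_force'],ctrl.get_state()['torque'])
ov('pics/scene2.png','scene','pics/s3.png',{'vase':(.578,-.062)},(270,110,350,210),7)
```

```text
[0.35184658 0.67470321 2.60908524] [ 0.13339743 -0.00470092 -0.00883008]
```

View pics/s3.png

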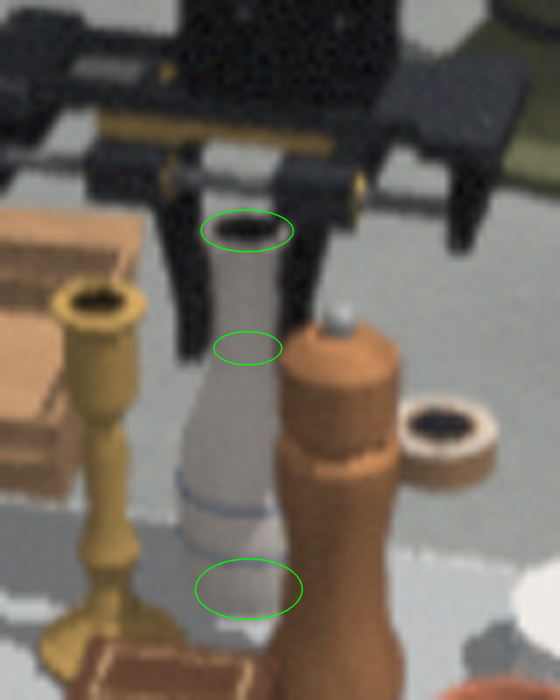

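Request:
servo_tool([
  {"travel":[0,0,0],"angular":[0,0,0]},
  {"travel":[0,0,0.003],"angular":[0,0,0]},
  {"travel":[0,0,0],"angular":[0,0,0]},
], claw=0.04)

```text
time: 4.85
position: [0.5776, -0.0634, 0.1566]
tool_rot: [3.142, -0.001, -0.002]
ft_force: [0.6, 0.1, -0.2]
grip_width: 0.44
```

Request:
servo_tool([
  {"travel":[0,0,0],"angular":[0,0,0]},
  {"travel":[0,0,0],"angular":[0,0,0]},
  {"travel":[0,0,0],"angular":[0,0,0]},
  {"travel":[0,0,0],"angular":[0,0,0]},
  {"travel":[0,0,0],"angular":[0,0,0]},
], claw=0.01)

```text
time: 5.35
position: [0.5781, -0.0631, 0.1573]
tool_rot: [-3.141, 0.0, 0.001]
ft_force: [-0.1, 0.2, -1.2]
grip_width: 0.312
```

Request:
servo_tool([
  {"travel":[0,0,-0.005],"angular":[0,0,0]},
  {"travel":[0,0,-0.01],"angular":[0,0,0]},
  {"travel":[0,0,-0.015],"angular":[0,0,0]},
  {"travel":[0,0,-0.02],"angular":[0,0,0]},
  {"travel":[0,0,-0.02],"angular":[0,0,0]},
], squeeze=45)

```text
time: 5.85
position: [0.5785, -0.0632, 0.2296]
tool_rot: [3.141, -0.0, 0.002]
ft_force: [0.2, -0.6, -2.8]
grip_width: 0.307
```

Request:
servo_tool([
  {"travel":[-0.01,0,-0.01],"angular":[0,0,0]},
  {"travel":[-0.02,-0.005,0],"angular":[0,0,0]},
  {"travel":[-0.025,-0.015,0],"angular":[0,0,0]},
  {"travel":[-0.02,-0.025,0],"angular":[0,0,0]},
  {"travel":[-0.02,-0.03,0],"angular":[0,0,0]},
])

```text
time: 6.35
position: [0.4817, 0.0116, 0.2378]
tool_rot: [3.141, -0.004, 0.0]
ft_force: [1.0, 0.8, -2.2]
grip_width: 0.306
```

Request:
servo_tool([
  {"travel":[-0.015,-0.035,0],"angular":[0,0,0]},
  {"travel":[-0.015,-0.035,0],"angular":[0,0,0]},
  {"travel":[-0.012,-0.035,0],"angular":[0,0,0]},
  {"travel":[-0.01,-0.03,0],"angular":[0,0,0]},
  {"travel":[-0.006,-0.02,0],"angular":[0,0,0]},
])

```text
time: 6.85
position: [0.4234, 0.1693, 0.238]
tool_rot: [3.141, 0.004, 0.001]
ft_force: [-0.0, -1.3, -1.8]
grip_width: 0.308
```

Request:
servo_tool([
  {"travel":[-0.003,-0.012,0],"angular":[0,0,0]},
  {"travel":[0,-0.006,0],"angular":[0,0,0]},
  {"travel":[0,0,0.005],"angular":[0,0,0]},
  {"travel":[0,0,0.015],"angular":[0,0,0]},
  {"travel":[0,0,0.02],"angular":[0,0,0]},
])

```text
time: 7.35
position: [0.4235, 0.1834, 0.1973]
tool_rot: [3.141, -0.004, 0.002]
ft_force: [0.5, 0.9, -2.7]
grip_width: 0.306
```

Request:
servo_tool([
  {"travel":[0,0,0.02],"angular":[0,0,0]},
  {"travel":[0,0,0.02],"angular":[0,0,0]},
  {"travel":[0,0,0.015],"angular":[0,0,0]},
  {"travel":[0,0,0.008],"angular":[0,0,0]},
  {"travel":[0,0,0],"angular":[0,0,0]},
])

```text
time: 7.85
position: [0.4218, 0.1835, 0.1333]
tool_rot: [3.141, -0.003, -0.004]
ft_force: [-0.9, -0.5, -1.4]
grip_width: 0.309
```

Run:
```python
from ov import *
s=ctrl.get_state();print(s['position'],s['ft_force'])
for n in ('scene',): cv2.imwrite(f'pics/{n}3.png',ctrl.get_image(n)[:,:,::-1])
x,y,z=s['position']
ov('pics/scene3.png','scene','pics/s4.png',{'vase':(x,y+.001,z-.1123)},(340,90,480,210),5)
```

```text
[0.42176764 0.18353454 0.1332631 ] [-0.86557991 -0.47701801 -1.42321482]
```

View pics/s4.png

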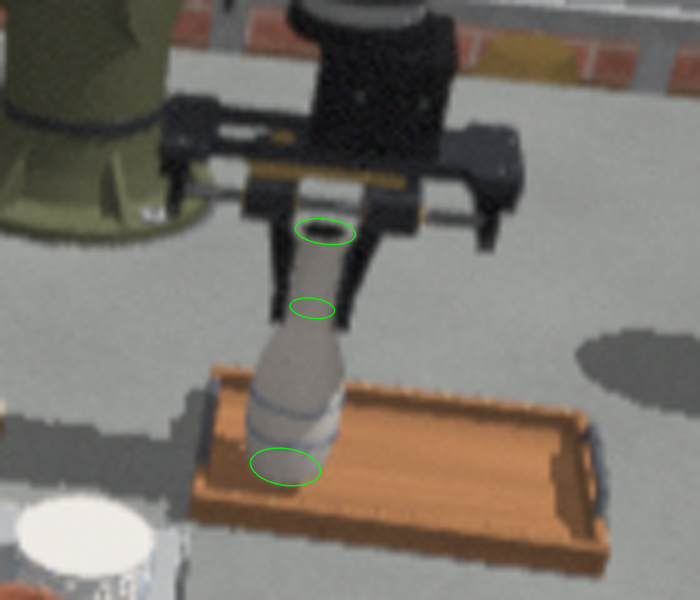

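Request:
servo_tool([
  {"travel":[0,0,0.006],"angular":[0,0,0]},
  {"travel":[0,0,0.003],"angular":[0,0,0]},
  {"travel":[0,0,0.002],"angular":[0,0,0]},
  {"travel":[0,0,0],"angular":[0,0,0]},
])

```text
time: 8.3
position: [0.4222, 0.1848, 0.1234]
tool_rot: [3.141, -0.0, -0.0]
ft_force: [-0.2, -0.0, -2.8]
grip_width: 0.306
```

Request:
servo_tool([
  {"travel":[0,0,0.001],"angular":[0,0,0]},
  {"travel":[0,0,0.001],"angular":[0,0,0]},
  {"travel":[0,0,0],"angular":[0,0,0]},
])

```text
time: 8.6
position: [0.4223, 0.1849, 0.1215]
tool_rot: [3.141, -0.0, -0.0]
ft_force: [-0.1, -0.4, -3.0]
grip_width: 0.308
```

Request:
servo_tool([
  {"travel":[0,0,0.001],"angular":[0,0,0]},
  {"travel":[0,0,0],"angular":[0,0,0]},
])

```text
time: 8.8
position: [0.4222, 0.1848, 0.1204]
tool_rot: [3.141, -0.0, -0.0]
ft_force: [0.3, 0.1, -3.2]
grip_width: 0.308
```

Request:
servo_tool([
  {"travel":[0,0,0.001],"angular":[0,0,0]},
  {"travel":[0,0,0],"angular":[0,0,0]},
])

```text
time: 9.0
position: [0.4225, 0.185, 0.1202]
tool_rot: [3.141, -0.0, 0.001]
ft_force: [-1.6, -0.0, 3.8]
grip_width: 0.311
```

Request:
servo_tool([
  {"travel":[0,0,0.001],"angular":[0,0,0]},
  {"travel":[0,0,0],"angular":[0,0,0]},
])

```text
time: 9.2
position: [0.4228, 0.1851, 0.1201]
tool_rot: [3.141, -0.0, 0.001]
ft_force: [-4.0, -2.1, 11.4]
grip_width: 0.311
```

Request:
servo_tool([
  {"travel":[0,0,-0.001],"angular":[0,0,0]},
  {"travel":[0,0,0],"angular":[0,0,0]},
])

```text
time: 9.4
position: [0.4226, 0.185, 0.1202]
tool_rot: [3.141, -0.0, 0.001]
ft_force: [-2.0, -0.9, 6.6]
grip_width: 0.307
```

Request:
servo_tool([
  {"travel":[0,0,0],"angular":[0,0,0]},
  {"travel":[0,0,0],"angular":[0,0,0]},
  {"travel":[0,0,0],"angular":[0,0,0]},
  {"travel":[0,0,0],"angular":[0,0,0]},
], claw=0.06)

```text
time: 9.8
position: [0.4223, 0.1848, 0.1193]
tool_rot: [-3.142, 0.0, 0.0]
ft_force: [0.7, -0.6, 0.1]
grip_width: 0.586
```

Request:
servo_tool([
  {"travel":[0,0,-0.01],"angular":[0,0,0]},
  {"travel":[0,0,-0.025],"angular":[0,0,0]},
  {"travel":[0,0,-0.04],"angular":[0,0,0]},
  {"travel":[0,0,-0.04],"angular":[0,0,0]},
  {"travel":[0,0,-0.03],"angular":[0,0,0]},
])

```text
time: 10.3
position: [0.4228, 0.1854, 0.2678]
tool_rot: [-3.141, -0.001, -0.005]
ft_force: [1.7, 0.6, -1.3]
grip_width: 0.689
```

Request:
servo_tool([
  {"travel":[0.03,0.03,0],"angular":[0,0,0]},
  {"travel":[0.035,0.034,0],"angular":[0,0,0]},
  {"travel":[0.035,0.034,0],"angular":[0,0,0]},
  {"travel":[0.035,0.034,0],"angular":[0,0,0]},
  {"travel":[0.035,0.034,0],"angular":[0,0,0]},
], claw=0.062)

```text
time: 10.8
position: [0.5936, 0.0172, 0.2653]
tool_rot: [3.141, -0.001, 0.001]
ft_force: [-0.1, -0.3, 1.1]
grip_width: 0.713
```

Request:
servo_tool([
  {"travel":[0.025,0.025,0],"angular":[0,0,0]},
  {"travel":[0.015,0.01,0],"angular":[0,0,0]},
  {"travel":[0,0,0],"angular":[0,0,0]},
  {"travel":[0,0,0],"angular":[0,0,0]},
])

```text
time: 11.2
position: [0.6319, -0.0153, 0.2647]
tool_rot: [-3.14, -0.001, 0.001]
ft_force: [-0.3, 0.7, 0.4]
grip_width: 0.712
```

Run:
```python
from ov import *
s=ctrl.get_state();print(s['position'],s['ft_force'])
cv2.imwrite(f'pics/scene4.png',ctrl.get_image('scene')[:,:,::-1])
ov('pics/scene4.png','scene','pics/s5.png',{'vase':(.4226,.186,.008)},(250,80,450,230),4)
```

```text
[ 0.63186112 -0.01529811  0.2646767 ] [-0.27682133  0.71172013  0.41174781]
```

View pics/s5.png

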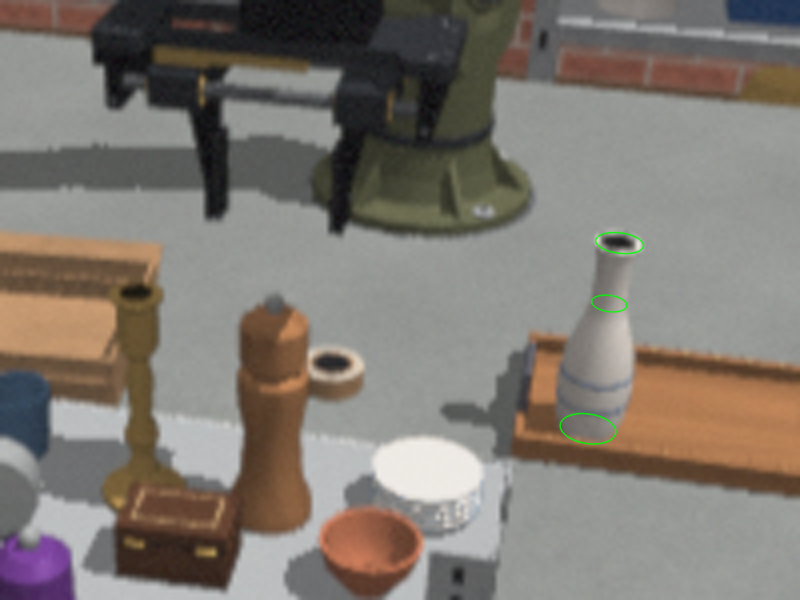

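Request:
servo_tool([
  {"travel":[0.001,0,0.02],"angular":[0,0,0]},
  {"travel":[0,0,0.03],"angular":[0,0,0]},
  {"travel":[0,0,0.03],"angular":[0,0,0]},
  {"travel":[0,0,0.02],"angular":[0,0,0]},
  {"travel":[0,0,0],"angular":[0,0,0]},
])

```text
time: 11.75
position: [0.6303, -0.0149, 0.1621]
tool_rot: [3.142, 0.003, -0.009]
ft_force: [0.5, 0.1, -0.4]
grip_width: 0.714
```

Request:
servo_tool([
  {"travel":[0,0,0],"angular":[0,0,0]},
  {"travel":[0,0,0],"angular":[0,0,0]},
  {"travel":[0,0,0],"angular":[0,0,0]},
  {"travel":[0,0,0],"angular":[0,0,0]},
  {"travel":[0,0,0],"angular":[0,0,0]},
], claw=0.03, squeeze=30)

```text
time: 12.25
position: [0.634, -0.0161, 0.1661]
tool_rot: [3.141, -0.0, 0.004]
ft_force: [-0.9, -0.2, 4.7]
grip_width: 0.474
```

Request:
servo_tool([
  {"travel":[0,0,0],"angular":[0,0,0]},
  {"travel":[0,0,0],"angular":[0,0,0]},
], squeeze=45)

```text
time: 12.45
position: [0.6341, -0.0161, 0.1661]
tool_rot: [3.141, -0.0, 0.003]
ft_force: [-0.6, 0.2, 5.3]
grip_width: 0.468
```

Request:
servo_tool([
  {"travel":[0,0,-0.004],"angular":[0,0,0]},
  {"travel":[0,0,-0.008],"angular":[0,0,0]},
  {"travel":[0,0,-0.015],"angular":[0,0,0]},
  {"travel":[0,0,-0.02],"angular":[0,0,0]},
  {"travel":[0,0,-0.02],"angular":[0,0,0]},
])

```text
time: 12.95
position: [0.6331, -0.0161, 0.2328]
tool_rot: [-3.141, 0.0, 0.0]
ft_force: [0.8, 0.8, -3.2]
grip_width: 0.47
```

Request:
servo_tool([
  {"travel":[-0.008,0,-0.012],"angular":[0,0,0]},
  {"travel":[-0.016,0,-0.005],"angular":[0,0,0]},
  {"travel":[-0.025,0,0],"angular":[0,0,0]},
  {"travel":[-0.03,0,0],"angular":[0,0,0]},
  {"travel":[-0.03,-0.01,0],"angular":[0,0,0]},
])

```text
time: 13.45
position: [0.5225, -0.0075, 0.2484]
tool_rot: [3.141, -0.004, -0.002]
ft_force: [-0.1, -0.1, -2.3]
grip_width: 0.47
```

Request:
servo_tool([
  {"travel":[-0.02,-0.02,-0.02],"angular":[0,0,0]},
  {"travel":[-0.015,-0.03,-0.02],"angular":[0,0,0]},
  {"travel":[-0.012,-0.035,-0.012],"angular":[0,0,0]},
  {"travel":[-0.01,-0.035,0],"angular":[0,0,0]},
  {"travel":[-0.01,-0.035,0],"angular":[0,0,0]},
])

```text
time: 13.95
position: [0.4561, 0.1503, 0.3013]
tool_rot: [3.14, -0.0, 0.002]
ft_force: [0.7, -0.1, -3.4]
grip_width: 0.471
```

Request:
servo_tool([
  {"travel":[-0.01,-0.035,0],"angular":[0,0,0]},
  {"travel":[-0.01,-0.035,0],"angular":[0,0,0]},
  {"travel":[-0.008,-0.035,0],"angular":[0,0,0]},
  {"travel":[-0.005,-0.025,0],"angular":[0,0,0]},
  {"travel":[-0.002,-0.016,0],"angular":[0,0,0]},
])

```text
time: 14.45
position: [0.4201, 0.2974, 0.3009]
tool_rot: [3.141, 0.006, 0.0]
ft_force: [-0.1, -0.3, -4.3]
grip_width: 0.467
```

Request:
servo_tool([
  {"travel":[0,-0.012,0.005],"angular":[0,0,0]},
  {"travel":[0,-0.006,0.012],"angular":[0,0,0]},
  {"travel":[0,-0.002,0.02],"angular":[0,0,0]},
  {"travel":[0,0,0.025],"angular":[0,0,0]},
  {"travel":[0,0,0.025],"angular":[0,0,0]},
])

```text
time: 14.95
position: [0.422, 0.314, 0.212]
tool_rot: [3.14, -0.001, -0.0]
ft_force: [0.6, 0.2, -3.9]
grip_width: 0.47
```

Request:
servo_tool([
  {"travel":[0,0,0.025],"angular":[0,0,0]},
  {"travel":[0,0,0.02],"angular":[0,0,0]},
  {"travel":[0,0,0.015],"angular":[0,0,0]},
  {"travel":[0,0,0.008],"angular":[0,0,0]},
  {"travel":[0,0,0],"angular":[0,0,0]},
])

```text
time: 15.45
position: [0.4218, 0.3142, 0.1446]
tool_rot: [3.14, -0.001, -0.003]
ft_force: [-0.1, -0.5, -3.3]
grip_width: 0.466
```

Request:
servo_tool([
  {"travel":[0,0,0.006],"angular":[0,0,0]},
  {"travel":[0,0,0.004],"angular":[0,0,0]},
  {"travel":[0,0,0.002],"angular":[0,0,0]},
  {"travel":[0,0,0],"angular":[0,0,0]},
  {"travel":[0,0,0],"angular":[0,0,0]},
])

```text
time: 15.95
position: [0.4225, 0.315, 0.1337]
tool_rot: [-3.141, 0.0, -0.001]
ft_force: [-0.1, 0.1, -3.0]
grip_width: 0.475
```

Request:
servo_tool([
  {"travel":[0,0,0.001],"angular":[0,0,0]},
  {"travel":[0,0,0.001],"angular":[0,0,0]},
  {"travel":[0,0,0],"angular":[0,0,0]},
])

```text
time: 16.25
position: [0.4223, 0.3148, 0.1314]
tool_rot: [3.141, -0.0, -0.0]
ft_force: [-0.3, 0.0, -3.7]
grip_width: 0.471
```

Request:
servo_tool([
  {"travel":[0,0,0.001],"angular":[0,0,0]},
  {"travel":[0,0,0],"angular":[0,0,0]},
])

```text
time: 16.45
position: [0.4223, 0.3148, 0.1304]
tool_rot: [3.141, -0.0, -0.0]
ft_force: [0.3, 0.5, -2.6]
grip_width: 0.473
```

Request:
servo_tool([
  {"travel":[0,0,0.001],"angular":[0,0,0]},
  {"travel":[0,0,0],"angular":[0,0,0]},
])

```text
time: 16.65
position: [0.4222, 0.3148, 0.1294]
tool_rot: [3.141, -0.0, -0.0]
ft_force: [-0.4, 0.1, -3.8]
grip_width: 0.47
```

Request:
servo_tool([
  {"travel":[0,0,0.001],"angular":[0,0,0]},
  {"travel":[0,0,0],"angular":[0,0,0]},
])

```text
time: 16.85
position: [0.4225, 0.315, 0.1291]
tool_rot: [3.141, -0.0, 0.001]
ft_force: [-0.0, -1.0, 2.2]
grip_width: 0.476
```

Request:
servo_tool([
  {"travel":[0,0,0.0005],"angular":[0,0,0]},
  {"travel":[0,0,0],"angular":[0,0,0]},
])

```text
time: 17.05
position: [0.4228, 0.3151, 0.1291]
tool_rot: [3.141, -0.0, 0.002]
ft_force: [-1.9, -1.3, 6.4]
grip_width: 0.472
```

Request:
servo_tool([
  {"travel":[0,0,0],"angular":[0,0,0]},
  {"travel":[0,0,0],"angular":[0,0,0]},
  {"travel":[0,0,0],"angular":[0,0,0]},
  {"travel":[0,0,0],"angular":[0,0,0]},
], claw=0.065)

```text
time: 17.45
position: [0.4223, 0.3149, 0.1279]
tool_rot: [-3.142, 0.0, 0.0]
ft_force: [-1.1, -0.3, 0.4]
grip_width: 0.716
```

Request:
servo_tool([
  {"travel":[0,0,-0.01],"angular":[0,0,0]},
  {"travel":[0,0,-0.025],"angular":[0,0,0]},
  {"travel":[0,0,-0.04],"angular":[0,0,0]},
  {"travel":[0,0,-0.045],"angular":[0,0,0]},
  {"travel":[0,0,-0.03],"angular":[0,0,0]},
])

```text
time: 17.95
position: [0.4227, 0.3159, 0.2818]
tool_rot: [-3.14, -0.001, -0.005]
ft_force: [-0.9, -0.1, 0.1]
grip_width: 0.749
```

Request:
servo_tool([
  {"travel":[0.02,0.035,0],"angular":[0,0,0]},
  {"travel":[0.022,0.043,0],"angular":[0,0,0]},
  {"travel":[0.022,0.043,0],"angular":[0,0,0]},
  {"travel":[0.022,0.043,0],"angular":[0,0,0]},
  {"travel":[0.022,0.043,0],"angular":[0,0,0]},
], claw=0.052)

```text
time: 18.45
position: [0.531, 0.1062, 0.2791]
tool_rot: [3.141, 0.0, 0.003]
ft_force: [1.3, 0.4, -0.3]
grip_width: 0.601
```

Request:
servo_tool([
  {"travel":[0.022,0.043,0],"angular":[0,0,0]},
  {"travel":[0.022,0.043,0],"angular":[0,0,0]},
  {"travel":[0.022,0.043,0],"angular":[0,0,0]},
  {"travel":[0.022,0.043,0],"angular":[0,0,0]},
  {"travel":[0.014,0.038,0],"angular":[0,0,0]},
])

```text
time: 18.95
position: [0.6332, -0.105, 0.2784]
tool_rot: [3.141, -0.003, 0.001]
ft_force: [0.3, 1.3, 0.7]
grip_width: 0.6
```

Request:
servo_tool([
  {"travel":[0,0,0],"angular":[0,0,0]},
  {"travel":[0,0,0],"angular":[0,0,0]},
])

```text
time: 19.15
position: [0.6323, -0.1033, 0.278]
tool_rot: [-3.14, 0.004, 0.001]
ft_force: [-0.7, 1.1, 0.6]
grip_width: 0.598
```

Run:
```python
from ov import *
s=ctrl.get_state();print(s['position'],s['ft_force'])
cv2.imwrite(f'pics/scene5.png',ctrl.get_image('scene')[:,:,::-1])
ov('pics/scene5.png','scene','pics/s6.png',{'vase':(.4226,.186,.008),'mill':(.421,.315,.008),'cand':(.6325,-.102)},(250,80,480,230),3.4)
```

```text
[ 0.63231195 -0.10325967  0.27800469] [-0.68474903  1.12739942  0.61491725]
```

View pics/s6.png

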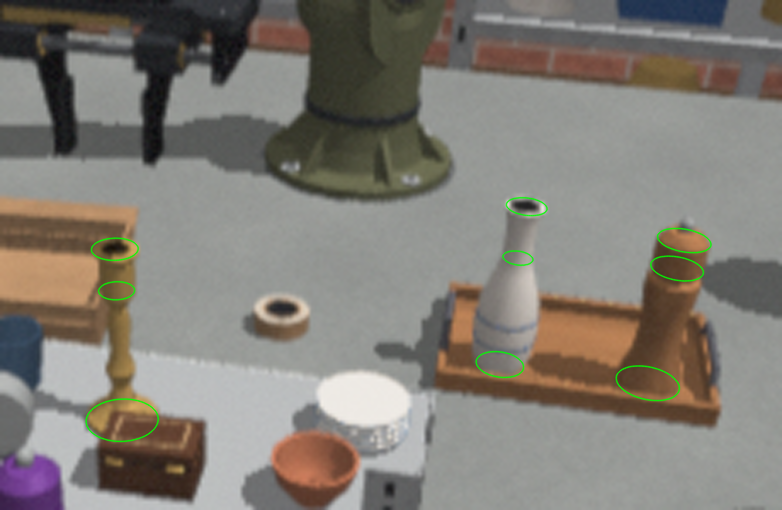

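Request:
servo_tool([
  {"travel":[0,-0.001,0.03],"angular":[0,0,0]},
  {"travel":[0,0,0.04],"angular":[0,0,0]},
  {"travel":[0,0,0.03],"angular":[0,0,0]},
  {"travel":[0,0,0.019],"angular":[0,0,0]},
  {"travel":[0,0,0],"angular":[0,0,0]},
])

```text
time: 19.7
position: [0.63, -0.0989, 0.1566]
tool_rot: [-3.14, -0.005, 0.008]
ft_force: [-0.4, -0.8, 0.0]
grip_width: 0.596
```

Request:
servo_tool([
  {"travel":[0,0,0],"angular":[0,0,0]},
  {"travel":[0,0,0],"angular":[0,0,0]},
  {"travel":[0,0,0],"angular":[0,0,0]},
  {"travel":[0,0,0],"angular":[0,0,0]},
  {"travel":[0,0,0],"angular":[0,0,0]},
], claw=0.01, squeeze=30)

```text
time: 20.2
position: [0.6332, -0.1016, 0.1606]
tool_rot: [3.141, -0.001, 0.004]
ft_force: [0.5, -0.8, 5.4]
grip_width: 0.352
```

Request:
servo_tool([
  {"travel":[0,0,0],"angular":[0,0,0]},
  {"travel":[0,0,0],"angular":[0,0,0]},
], squeeze=50)

```text
time: 20.4
position: [0.6332, -0.1016, 0.1606]
tool_rot: [3.141, -0.001, 0.004]
ft_force: [-0.3, -0.8, 7.3]
grip_width: 0.343
```

Request:
servo_tool([
  {"travel":[0,0,0],"angular":[0,0,0]},
  {"travel":[0,0,0],"angular":[0,0,0]},
  {"travel":[0,0,0.005],"angular":[0,0,0]},
  {"travel":[0,0,0],"angular":[0,0,0]},
], claw=0.045, squeeze=30)

```text
time: 20.8
position: [0.6313, -0.101, 0.1526]
tool_rot: [-3.141, 0.0, 0.004]
ft_force: [-0.5, 0.0, -1.1]
grip_width: 0.509
```

Request:
servo_tool([
  {"travel":[0,0,0],"angular":[0,0,0]},
  {"travel":[0,0,0],"angular":[0,0,0]},
  {"travel":[0,0,0],"angular":[0,0,0]},
  {"travel":[0,0,0],"angular":[0,0,0]},
  {"travel":[0,0,0],"angular":[0,0,0]},
], claw=0.01, squeeze=45)

```text
time: 21.3
position: [0.6318, -0.1011, 0.1534]
tool_rot: [-3.141, 0.0, 0.002]
ft_force: [0.3, -0.7, -3.9]
grip_width: 0.315
```

Run:
```python
from ov import *
s=ctrl.get_state();print(s['position'],s['ft_force'])
cv2.imwrite(f'pics/scene6.png',ctrl.get_image('scene')[:,:,::-1])
ov('pics/scene6.png','scene','pics/s7.png',{'cand':(.6325,-.102)},(240,110,340,220),6)
```

```text
[ 0.63176697 -0.10111661  0.15335628] [ 0.29623881 -0.67289033 -3.88459506]
```

View pics/s7.png

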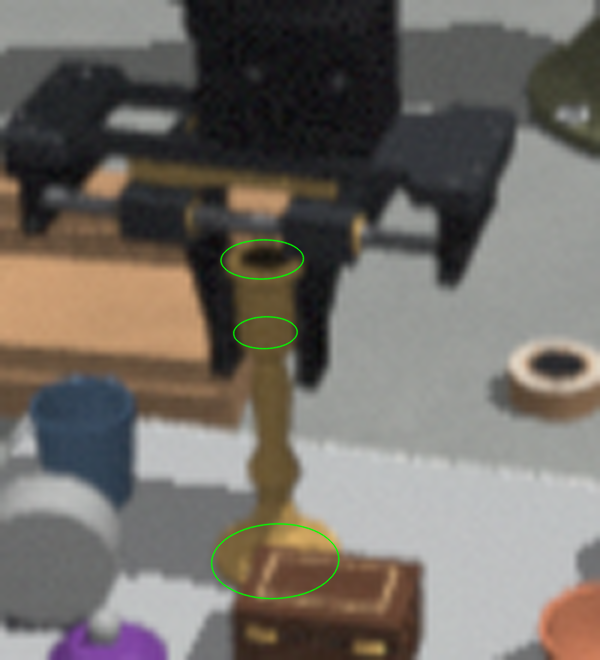

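Request:
servo_tool([
  {"travel":[0,0,-0.004],"angular":[0,0,0]},
  {"travel":[0,0,-0.008],"angular":[0,0,0]},
  {"travel":[0,0,-0.015],"angular":[0,0,0]},
  {"travel":[0,0,-0.02],"angular":[0,0,0]},
  {"travel":[0,0,-0.02],"angular":[0,0,0]},
])

```text
time: 21.85
position: [0.6325, -0.1011, 0.2231]
tool_rot: [3.141, -0.0, 0.002]
ft_force: [0.4, 0.1, -4.1]
grip_width: 0.317
```

Request:
servo_tool([
  {"travel":[-0.008,0,-0.015],"angular":[0,0,0]},
  {"travel":[-0.016,-0.005,-0.02],"angular":[0,0,0]},
  {"travel":[-0.025,-0.01,-0.02],"angular":[0,0,0]},
  {"travel":[-0.03,-0.02,-0.015],"angular":[0,0,0]},
  {"travel":[-0.03,-0.03,-0.01],"angular":[0,0,0]},
])

```text
time: 22.35
position: [0.5223, -0.037, 0.3028]
tool_rot: [3.14, -0.005, 0.002]
ft_force: [-1.3, -0.6, -2.5]
grip_width: 0.304
```

Request:
servo_tool([
  {"travel":[-0.022,-0.037,0],"angular":[0,0,0]},
  {"travel":[-0.022,-0.037,0],"angular":[0,0,0]},
  {"travel":[-0.022,-0.037,0],"angular":[0,0,0]},
  {"travel":[-0.022,-0.037,0],"angular":[0,0,0]},
  {"travel":[-0.022,-0.037,0],"angular":[0,0,0]},
])

```text
time: 22.85
position: [0.4116, 0.1508, 0.3014]
tool_rot: [3.14, 0.001, 0.002]
ft_force: [0.6, -0.3, -3.2]
grip_width: 0.299
```

Request:
servo_tool([
  {"travel":[-0.02,-0.035,0],"angular":[0,0,0]},
  {"travel":[-0.014,-0.03,0],"angular":[0,0,0]},
  {"travel":[-0.009,-0.02,0],"angular":[0,0,0]},
  {"travel":[-0.004,-0.011,0],"angular":[0,0,0]},
  {"travel":[-0.001,-0.005,0],"angular":[0,0,0]},
])

```text
time: 23.35
position: [0.3646, 0.251, 0.3013]
tool_rot: [3.14, 0.003, 0.002]
ft_force: [-0.2, -0.3, -3.6]
grip_width: 0.295
```

Request:
servo_tool([
  {"travel":[0,0,0.01],"angular":[0,0,0]},
  {"travel":[0,0,0.02],"angular":[0,0,0]},
  {"travel":[0,0,0.025],"angular":[0,0,0]},
  {"travel":[0,0,0.025],"angular":[0,0,0]},
  {"travel":[0,0,0.025],"angular":[0,0,0]},
])

```text
time: 23.85
position: [0.3658, 0.2479, 0.1943]
tool_rot: [3.141, -0.005, -0.001]
ft_force: [0.9, 0.3, -3.9]
grip_width: 0.294
```

Request:
servo_tool([
  {"travel":[0,0,0.025],"angular":[0,0,0]},
  {"travel":[0,0,0.02],"angular":[0,0,0]},
  {"travel":[0,0,0.015],"angular":[0,0,0]},
  {"travel":[0,0,0.006],"angular":[0,0,0]},
  {"travel":[0,0,0],"angular":[0,0,0]},
])

```text
time: 24.35
position: [0.365, 0.2486, 0.1289]
tool_rot: [-3.142, 0.003, 0.005]
ft_force: [-0.2, -0.2, -3.5]
grip_width: 0.295
```

Run:
```python
from ov import *
s=ctrl.get_state();print(s['position'],s['ft_force'],s['torque'])
cv2.imwrite(f'pics/scene7.png',ctrl.get_image('scene')[:,:,::-1])
x,y,z=s['position']
ov('pics/scene7.png','scene','pics/s8.png',{'cand':(x,y,z-.1084)},(360,90,480,210),5.5)
```

```text
[0.36496905 0.24856585 0.12893733] [-0.24877981 -0.18368099 -3.54334158] [0.04705787 0.03457326 0.03583798]
```

View pics/s8.png

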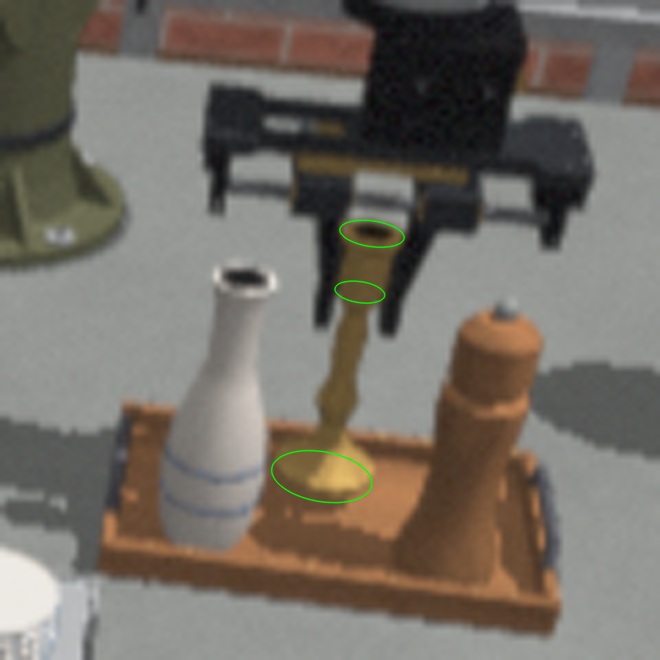

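Request:
servo_tool([
  {"travel":[0,0,0.004],"angular":[0,0,0]},
  {"travel":[0,0,0.003],"angular":[0,0,0]},
  {"travel":[0,0,0.002],"angular":[0,0,0]},
  {"travel":[0,0,0],"angular":[0,0,0]},
  {"travel":[0,0,0],"angular":[0,0,0]},
])

```text
time: 24.9
position: [0.3653, 0.25, 0.1211]
tool_rot: [3.142, -0.0, 0.0]
ft_force: [0.7, 0.6, -3.5]
grip_width: 0.291
```

Request:
servo_tool([
  {"travel":[0,0,0.001],"angular":[0,0,0]},
  {"travel":[0,0,0],"angular":[0,0,0]},
])

```text
time: 25.1
position: [0.3653, 0.2498, 0.12]
tool_rot: [3.141, -0.0, 0.0]
ft_force: [0.2, -0.6, -4.0]
grip_width: 0.293
```

Request:
servo_tool([
  {"travel":[0,0,0.001],"angular":[0,0,0]},
  {"travel":[0,0,0],"angular":[0,0,0]},
])

```text
time: 25.3
position: [0.3653, 0.2498, 0.1189]
tool_rot: [3.141, -0.0, -0.0]
ft_force: [-0.0, 0.1, -3.3]
grip_width: 0.294
```

Request:
servo_tool([
  {"travel":[0,0,0.001],"angular":[0,0,0]},
  {"travel":[0,0,0],"angular":[0,0,0]},
])

```text
time: 25.5
position: [0.3652, 0.2498, 0.1179]
tool_rot: [3.141, -0.0, -0.0]
ft_force: [-1.1, -0.3, -3.7]
grip_width: 0.299
```

Request:
servo_tool([
  {"travel":[0,0,0.001],"angular":[0,0,0]},
  {"travel":[0,0,0],"angular":[0,0,0]},
])

```text
time: 25.7
position: [0.3652, 0.2498, 0.1169]
tool_rot: [3.141, -0.0, -0.0]
ft_force: [0.0, 0.2, -4.1]
grip_width: 0.297
```

Request:
servo_tool([
  {"travel":[0,0,0.001],"angular":[0,0,0]},
  {"travel":[0,0,0],"angular":[0,0,0]},
])

```text
time: 25.9
position: [0.3652, 0.2498, 0.1159]
tool_rot: [3.141, -0.0, -0.0]
ft_force: [-0.2, 0.9, -4.2]
grip_width: 0.297
```

Request:
servo_tool([
  {"travel":[0,0,0.001],"angular":[0,0,0]},
  {"travel":[0,0,0],"angular":[0,0,0]},
])

```text
time: 26.1
position: [0.3655, 0.2502, 0.1153]
tool_rot: [-3.141, 0.0, -0.0]
ft_force: [-0.6, -0.1, -0.2]
grip_width: 0.293
```

Request:
servo_tool([
  {"travel":[0,0,0.001],"angular":[0,0,0]},
  {"travel":[0,0,0],"angular":[0,0,0]},
])

```text
time: 26.3
position: [0.366, 0.2505, 0.115]
tool_rot: [-3.141, 0.0, -0.002]
ft_force: [-1.6, -0.1, 6.6]
grip_width: 0.293
```

Request:
servo_tool([
  {"travel":[0,0,0],"angular":[0,0,0]},
  {"travel":[0,0,0],"angular":[0,0,0]},
  {"travel":[0,0,0],"angular":[0,0,0]},
  {"travel":[0,0,0],"angular":[0,0,0]},
], claw=0.05)

```text
time: 26.7
position: [0.3654, 0.2498, 0.114]
tool_rot: [3.142, -0.0, 0.0]
ft_force: [-0.0, 0.8, -0.1]
grip_width: 0.54
```

Request:
servo_tool([
  {"travel":[0,0,-0.01],"angular":[0,0,0]},
  {"travel":[0,0,-0.025],"angular":[0,0,0]},
  {"travel":[0,0,-0.04],"angular":[0,0,0]},
  {"travel":[0,0,-0.045],"angular":[0,0,0]},
  {"travel":[0,0,-0.045],"angular":[0,0,0]},
])

```text
time: 27.2
position: [0.3649, 0.2498, 0.2808]
tool_rot: [3.14, -0.001, 0.002]
ft_force: [2.2, -0.6, -0.7]
grip_width: 0.575
```

Run:
```python
from ov import *
s=ctrl.get_state();print(s['position'],s['joint_positions'])
```

```text
[0.36488149 0.24978856 0.28077885] [ 0.60945824 -0.25566749 -1.06775801  1.82839433 -0.22336728  1.4410962
 -1.98623991]
```

Request:
servo_tool([
  {"travel":[0.03,0.028,0],"angular":[0,0,0]},
  {"travel":[0.034,0.032,0],"angular":[0,0,0]},
  {"travel":[0.034,0.032,0],"angular":[0,0,0]},
  {"travel":[0.034,0.032,0],"angular":[0,0,0]},
  {"travel":[0.034,0.032,0],"angular":[0,0,0]},
], claw=0.078)

```text
time: 27.7
position: [0.5327, 0.0922, 0.2788]
tool_rot: [3.141, -0.001, 0.0]
ft_force: [0.3, 0.2, 1.2]
grip_width: 0.876
```

Request:
servo_tool([
  {"travel":[0.034,0.032,0],"angular":[0,0,0]},
  {"travel":[0.034,0.032,0],"angular":[0,0,0]},
  {"travel":[0.034,0.032,0],"angular":[0,0,0]},
  {"travel":[0.034,0.032,0],"angular":[0,0,0]},
  {"travel":[0.03,0.025,0],"angular":[0,0,0]},
])

```text
time: 28.2
position: [0.6987, -0.0626, 0.2777]
tool_rot: [3.141, -0.005, -0.002]
ft_force: [0.3, -0.7, 0.1]
grip_width: 0.896
```

Request:
servo_tool([
  {"travel":[0,0,0],"angular":[0,0,0.14]},
  {"travel":[0,0,0],"angular":[0,0,0.14]},
  {"travel":[0,0,0],"angular":[0,0,0.14]},
  {"travel":[0,0,0],"angular":[0,0,0.14]},
  {"travel":[0,0,0],"angular":[0,0,0.14]},
])

```text
time: 28.7
position: [0.6973, -0.0594, 0.2784]
tool_rot: [2.948, -1.086, -0.001]
ft_force: [-0.4, 0.1, -0.7]
grip_width: 0.894
```

Request:
servo_tool([
  {"travel":[0,0,0],"angular":[0,0,0.14]},
  {"travel":[0,0,0],"angular":[0,0,0.14]},
  {"travel":[0,0,0],"angular":[0,0,0.14]},
  {"travel":[0,0,0],"angular":[0,0,0.14]},
  {"travel":[0,0,0],"angular":[0,0,0.14]},
])

```text
time: 29.2
position: [0.6936, -0.0571, 0.2574]
tool_rot: [2.609, -1.698, -0.051]
ft_force: [0.1, 0.0, -2.3]
grip_width: 0.898
```

Request:
servo_tool([
  {"travel":[0,0,0],"angular":[0,0,0.14]},
  {"travel":[0,0,0],"angular":[0,0,0.03]},
  {"travel":[0,0,0],"angular":[0,0,0]},
  {"travel":[0,0,0],"angular":[0,0,0]},
])

```text
time: 29.6
position: [0.6925, -0.0565, 0.2508]
tool_rot: [2.525, -1.805, -0.067]
ft_force: [0.4, -0.1, 0.9]
grip_width: 0.899
```

Run:
```python
from ov import *
s=ctrl.get_state();print(s['position'],s['tool_rot'],s['joint_positions'])
cv2.imwrite(f'pics/scene8.png',ctrl.get_image('scene')[:,:,::-1])
ov('pics/scene8.png','scene','pics/s9.png',{'vase':(.4226,.186,.008),'mill':(.421,.315,.008),'cand':(.366,.250,.008)},(230,90,480,250),3.2)
crop('pics/scene8.png','pics/s9b.png',230,60,380,250,3.1)
```

```text
[ 0.69253729 -0.05648342  0.2508165 ] [ 2.52549005 -1.80452343 -0.06657111] [-0.16119248  0.46187296  0.29665422  1.24815872 -0.11963497  1.50551637
 -2.69088249]
```

View pics/s9.png

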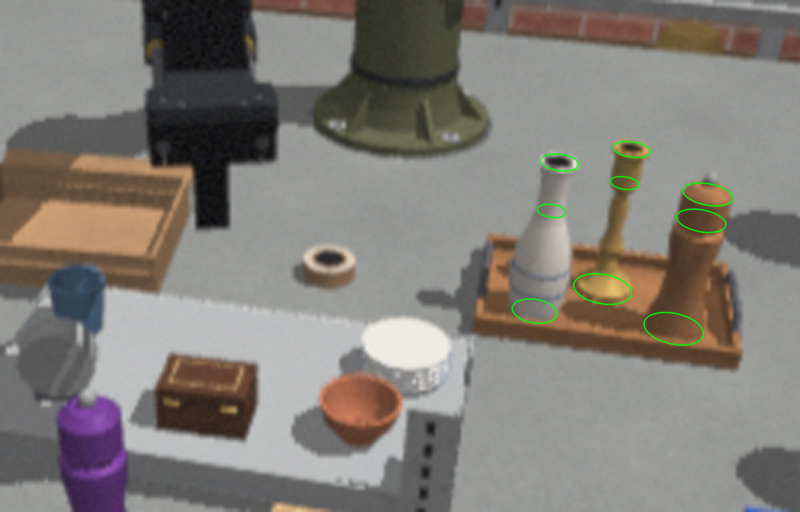

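```bash
cat >> h.py <<'E'
from scipy.spatial.transform import Rotation as Rn
def rel(yaw,pos=None):
    "tool-frame rotvec and travel needed to reach tool yaw (rot of diag(1,-1,-1) about tool z by yaw) and world pos"
    s=ctrl.get_state(); C=Rn.from_rotvec(s['tool_rot']); T=Rn.from_matrix(np.diag([1.,-1,-1]))*Rn.from_rotvec([0,0,yaw])
    print('pos',np.round(s['position'],4),'q7',s['joint_positions'][6],'rot',np.round((C.inv()*T).as_rotvec(),4))
    if pos is not None: print('travel tool',np.round(C.inv().apply(np.array(pos)-s['position']),4))
E
python3 -c "
from h import *
rel(-np.pi/2,(.6975,-.0595,.27)); rel(0)"
```

```text
pos [ 0.6925 -0.0567  0.251 ] q7 -2.6908864006944095 rot [-0.0068  0.0799 -2.8108]
travel tool [ 0.004  -0.0027 -0.0193]
pos [ 0.6925 -0.0567  0.251 ] q7 -2.6908864006944095 rot [ 0.0387  0.0459 -1.2407]
```

Request:
servo_tool([
  {"travel":[0,0,0],"angular":[0.0043,0.0051,-0.138]},
  {"travel":[0,0,0],"angular":[0.0043,0.0051,-0.138]},
  {"travel":[0,0,0],"angular":[0.0043,0.0051,-0.138]},
  {"travel":[0,0,0],"angular":[0.0043,0.0051,-0.138]},
  {"travel":[0,0,0],"angular":[0.0043,0.0051,-0.138]},
])

```text
time: 30.15
position: [0.6925, -0.0575, 0.2515]
tool_rot: [3.01, -0.843, -0.03]
ft_force: [0.3, 0.7, -0.3]
grip_width: 0.89
```

Request:
servo_tool([
  {"travel":[0,0,0],"angular":[0.0043,0.0051,-0.138]},
  {"travel":[0,0,0],"angular":[0.0043,0.0051,-0.138]},
  {"travel":[0,0,0],"angular":[0.0043,0.0051,-0.138]},
  {"travel":[0,0,0],"angular":[0.0043,0.0051,-0.138]},
  {"travel":[0,0,0],"angular":[0,0,-0.14]},
])

```text
time: 30.65
position: [0.6924, -0.0579, 0.2517]
tool_rot: [-3.133, -0.228, -0.002]
ft_force: [0.0, 0.0, 0.6]
grip_width: 0.899
```

Request:
servo_tool([
  {"travel":[0,0,0],"angular":[0,0,-0.14]},
  {"travel":[0,0,0],"angular":[0,0,-0.14]},
  {"travel":[0,0,0],"angular":[0,0,-0.14]},
  {"travel":[0,0,0],"angular":[0,0,-0.14]},
  {"travel":[0,0,0],"angular":[0,0,-0.14]},
])

```text
time: 31.15
position: [0.6925, -0.0576, 0.2516]
tool_rot: [-2.865, -1.289, -0.002]
ft_force: [0.2, 0.8, -0.3]
grip_width: 0.898
```

Request:
servo_tool([
  {"travel":[0,0,0],"angular":[0,0,-0.14]},
  {"travel":[0,0,0],"angular":[0,0,-0.14]},
  {"travel":[0,0,0],"angular":[0,0,-0.14]},
  {"travel":[0,0,0],"angular":[0,0,-0.14]},
  {"travel":[0,0,0],"angular":[0,0,-0.14]},
])

```text
time: 31.65
position: [0.6925, -0.0577, 0.2518]
tool_rot: [2.249, 2.193, 0.002]
ft_force: [-0.2, 0.1, -0.7]
grip_width: 0.9
```

Request:
servo_tool([
  {"travel":[0,0,0],"angular":[0,0,-0.03]},
  {"travel":[0,0,0],"angular":[0,0,0]},
  {"travel":[0,0,0],"angular":[0,0,0]},
])

```text
time: 31.95
position: [0.6925, -0.0575, 0.2514]
tool_rot: [2.225, 2.217, 0.001]
ft_force: [0.6, 0.5, 0.8]
grip_width: 0.894
```

```bash
python3 -c "
from ov import *
rel(-np.pi/2,(.6975,-.0595,.27))
cv2.imwrite(f'pics/scene9.png',ctrl.get_image('scene')[:,:,::-1])
a=cv2.imread('pics/scene9.png')
P=[(.6745,-.0245,.087),(.7205,-.0245,.087),(.7205,-.0945,.087),(.6745,-.0945,.087)]
for w,b in ((P,0),([(x,y,.045) for x,y,z in P],1)):
  print(proj('scene',w).round(1).tolist())
crop('pics/scene9.png','pics/sa.png',230,60,370,250,4)
"
```

```text
pos [ 0.6925 -0.0575  0.2514] q7 0.005575708543650856 rot [ 0.0006 -0.     -0.0036]
travel tool [-0.002   0.0051 -0.0186]
[[310.1, 203.2], [305.5, 214.4], [277.1, 210.1], [282.7, 199.3]]
[[310.0, 216.6], [305.6, 228.1], [277.9, 223.8], [283.4, 212.6]]
```

View pics/sa.png

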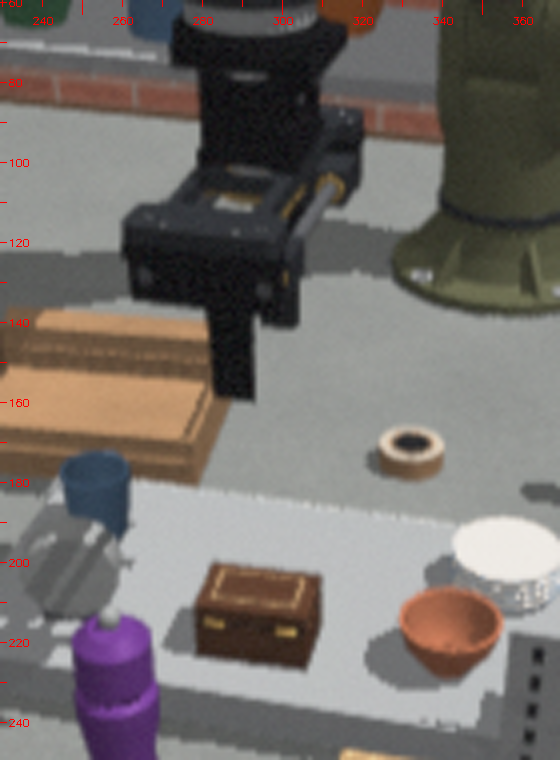

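Request:
servo_tool([
  {"travel":[-0.0025,0.0045,0.03],"angular":[0,0,0]},
  {"travel":[0,0,0.045],"angular":[0,0,0]},
  {"travel":[0,0,0.045],"angular":[0,0,0]},
  {"travel":[0,0,0.03],"angular":[0,0,0]},
  {"travel":[0,0,0.015],"angular":[0,0,0]},
])

```text
time: 32.5
position: [0.6948, -0.0596, 0.0823]
tool_rot: [-2.221, -2.217, 0.006]
ft_force: [-0.4, -0.8, -0.1]
grip_width: 0.899
```

Request:
servo_tool([
  {"travel":[0,0,0],"angular":[0,0,0]},
  {"travel":[0,0,0.01],"angular":[0,0,0]},
  {"travel":[0,0,0.008],"angular":[0,0,0]},
  {"travel":[0,0,0.005],"angular":[0,0,0]},
  {"travel":[0,0,0],"angular":[0,0,0]},
])

```text
time: 33.0
position: [0.6968, -0.0598, 0.063]
tool_rot: [2.223, 2.22, -0.0]
ft_force: [0.2, -0.3, 0.3]
grip_width: 0.898
```

Request:
servo_tool([
  {"travel":[0,0,0],"angular":[0,0,0]},
  {"travel":[0,0,0],"angular":[0,0,0]},
  {"travel":[0,0,0],"angular":[0,0,0]},
  {"travel":[0,0,0],"angular":[0,0,0]},
  {"travel":[0,0,0],"angular":[0,0,0]},
], claw=0.03, squeeze=25)

```text
time: 33.5
position: [0.6971, -0.0598, 0.0634]
tool_rot: [2.222, 2.22, 0.0]
ft_force: [0.2, -1.2, 3.0]
grip_width: 0.532
```

Request:
servo_tool([
  {"travel":[0,0,0],"angular":[0,0,0]},
  {"travel":[0,0,-0.005],"angular":[0,0,0]},
  {"travel":[0,0,-0.015],"angular":[0,0,0]},
  {"travel":[0,0,-0.025],"angular":[0,0,0]},
  {"travel":[0,0,-0.03],"angular":[0,0,0]},
], squeeze=30)

```text
time: 34.0
position: [0.6963, -0.0597, 0.1388]
tool_rot: [-2.222, -2.22, 0.002]
ft_force: [0.7, 0.3, -0.9]
grip_width: 0.53
```

Request:
servo_tool([
  {"travel":[0,0,-0.03],"angular":[0,0,0]},
  {"travel":[0,-0.02,-0.03],"angular":[0,0,0]},
  {"travel":[0,-0.03,-0.02],"angular":[0,0,0]},
  {"travel":[0,-0.035,-0.01],"angular":[0,0,0]},
  {"travel":[-0.01,-0.035,0],"angular":[0,0,0]},
])

```text
time: 34.5
position: [0.5772, -0.0677, 0.2317]
tool_rot: [2.217, 2.221, 0.006]
ft_force: [0.2, 0.1, -1.1]
grip_width: 0.527
```

Request:
servo_tool([
  {"travel":[-0.03,-0.027,0],"angular":[0,0,0]},
  {"travel":[-0.035,-0.03,0],"angular":[0,0,0]},
  {"travel":[-0.035,-0.03,0],"angular":[0,0,0]},
  {"travel":[-0.035,-0.03,0],"angular":[0,0,0]},
  {"travel":[-0.035,-0.03,0],"angular":[0,0,0]},
])

```text
time: 35.0
position: [0.4285, -0.2406, 0.2296]
tool_rot: [2.221, 2.219, 0.001]
ft_force: [0.8, -0.3, -0.8]
grip_width: 0.53
```

Request:
servo_tool([
  {"travel":[-0.028,-0.02,0],"angular":[0,0,0]},
  {"travel":[-0.02,-0.01,0],"angular":[0,0,0]},
  {"travel":[0,0,0],"angular":[0,0,-0.1]},
  {"travel":[0,0,0.02],"angular":[0,0,0]},
  {"travel":[0,0,0.04],"angular":[0,0,0]},
])

```text
time: 35.5
position: [0.4023, -0.2893, 0.172]
tool_rot: [2.103, 2.321, 0.003]
ft_force: [0.3, 0.5, -2.4]
grip_width: 0.527
```

Request:
servo_tool([
  {"travel":[0,0,0.04],"angular":[0,0,0]},
  {"travel":[0,0,0.03],"angular":[0,0,0]},
  {"travel":[0,0,0.02],"angular":[0,0,0]},
  {"travel":[0,0,0.015],"angular":[0,0,0]},
  {"travel":[0,0,0],"angular":[0,0,0]},
])

```text
time: 36.0
position: [0.3987, -0.2866, 0.0621]
tool_rot: [-2.107, -2.327, 0.001]
ft_force: [-0.4, 0.9, -1.5]
grip_width: 0.53
```

```bash
python3 -c "
from ov import *
rel(-np.pi/2)
cv2.imwrite(f'pics/scene10.png',ctrl.get_image('scene')[:,:,::-1])
crop('pics/scene10.png','pics/sb.png',190,80,340,200,5)
"
```

```text
pos [ 0.3987 -0.2866  0.0621] q7 0.6819303071772451 rot [-0.0024 -0.0016  0.0992]
```

View pics/sb.png

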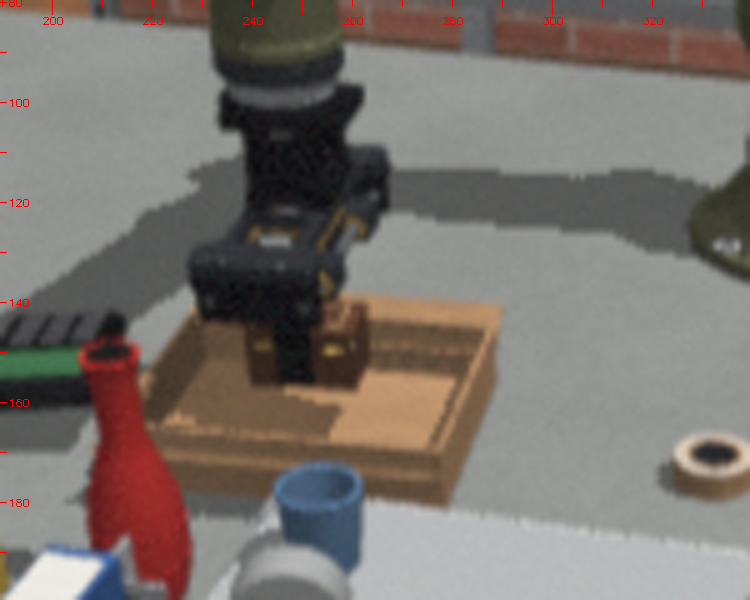

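Request:
servo_tool([
  {"travel":[0,0,0.012],"angular":[0,0,0]},
  {"travel":[0,0,0.012],"angular":[0,0,0]},
  {"travel":[0,0,0.008],"angular":[0,0,0]},
  {"travel":[0,0,0.003],"angular":[0,0,0]},
  {"travel":[0,0,0],"angular":[0,0,0]},
])

```text
time: 36.55
position: [0.3994, -0.2872, 0.0276]
tool_rot: [-2.108, -2.328, 0.0]
ft_force: [-0.5, 0.6, -1.8]
grip_width: 0.535
```

Request:
servo_tool([
  {"travel":[0,0,0.001],"angular":[0,0,0]},
  {"travel":[0,0,0.001],"angular":[0,0,0]},
  {"travel":[0,0,0],"angular":[0,0,0]},
])

```text
time: 36.85
position: [0.4, -0.2876, 0.0264]
tool_rot: [2.108, 2.328, 0.0]
ft_force: [-0.4, -0.7, -0.5]
grip_width: 0.526
```

Request:
servo_tool([
  {"travel":[0,0,0.001],"angular":[0,0,0]},
  {"travel":[0,0,0],"angular":[0,0,0]},
])

```text
time: 37.05
position: [0.3998, -0.2875, 0.0253]
tool_rot: [2.109, 2.328, 0.0]
ft_force: [0.7, 0.5, -1.6]
grip_width: 0.527
```

Request:
servo_tool([
  {"travel":[0,0,0.001],"angular":[0,0,0]},
  {"travel":[0,0,0],"angular":[0,0,0]},
])

```text
time: 37.25
position: [0.3998, -0.2875, 0.0241]
tool_rot: [2.109, 2.328, -0.0]
ft_force: [-0.2, -0.9, -2.4]
grip_width: 0.527
```

Request:
servo_tool([
  {"travel":[0,0,0.001],"angular":[0,0,0]},
  {"travel":[0,0,0],"angular":[0,0,0]},
])

```text
time: 37.45
position: [0.3997, -0.2874, 0.0231]
tool_rot: [2.109, 2.328, -0.0]
ft_force: [-0.3, 0.7, -1.6]
grip_width: 0.526
```

Request:
servo_tool([
  {"travel":[0,0,0.001],"angular":[0,0,0]},
  {"travel":[0,0,0],"angular":[0,0,0]},
])

```text
time: 37.65
position: [0.3999, -0.2876, 0.0223]
tool_rot: [2.109, 2.328, 0.0]
ft_force: [-0.3, 0.5, -0.8]
grip_width: 0.531
```

Request:
servo_tool([
  {"travel":[0,0,0.001],"angular":[0,0,0]},
  {"travel":[0,0,0],"angular":[0,0,0]},
])

```text
time: 37.85
position: [0.3999, -0.2875, 0.0223]
tool_rot: [2.109, 2.328, 0.0]
ft_force: [-2.6, 1.7, 8.0]
grip_width: 0.527
```

Request:
servo_tool([
  {"travel":[0,0,0],"angular":[0,0,0]},
  {"travel":[0,0,0],"angular":[0,0,0]},
  {"travel":[0,0,0],"angular":[0,0,0]},
  {"travel":[0,0,-0.005],"angular":[0,0,0]},
  {"travel":[0,0,-0.02],"angular":[0,0,0]},
], claw=0.07)

```text
time: 38.35
position: [0.3982, -0.2865, 0.0448]
tool_rot: [-2.106, -2.326, 0.001]
ft_force: [0.7, -0.6, 0.4]
grip_width: 0.793
```

Request:
servo_tool([
  {"travel":[0,0,-0.045],"angular":[0,0,0]},
  {"travel":[0,0,-0.045],"angular":[0,0,0]},
  {"travel":[0,0,-0.045],"angular":[0,0,0]},
  {"travel":[0,0,-0.045],"angular":[0,0,0]},
  {"travel":[0,0,-0.045],"angular":[0,0,0]},
])

```text
time: 38.85
position: [0.3994, -0.2873, 0.2735]
tool_rot: [2.108, 2.328, 0.0]
ft_force: [0.0, -0.5, 0.3]
grip_width: 0.802
```

Request:
servo_tool([
  {"travel":[0,0,0],"angular":[0,0,0.14]},
  {"travel":[0,0,0],"angular":[0,0,0.14]},
  {"travel":[0,0,0],"angular":[0,0,0.14]},
  {"travel":[0,0,0],"angular":[0,0,0.14]},
  {"travel":[0,0,0],"angular":[0,0,0.14]},
])

```text
time: 39.35
position: [0.3996, -0.2874, 0.2715]
tool_rot: [2.783, 1.456, 0.0]
ft_force: [0.3, 0.2, -0.2]
grip_width: 0.802
```

Request:
servo_tool([
  {"travel":[0,0,0],"angular":[0,0,0.14]},
  {"travel":[0,0,0],"angular":[0,0,0.14]},
  {"travel":[0,0,0],"angular":[0,0,0.14]},
  {"travel":[0,0,0],"angular":[0,0,0.14]},
  {"travel":[0,0,0],"angular":[0,0,0.14]},
])

```text
time: 39.85
position: [0.3996, -0.2874, 0.2714]
tool_rot: [3.114, 0.413, 0.001]
ft_force: [0.4, 0.1, 0.2]
grip_width: 0.805
```

Request:
servo_tool([
  {"travel":[0,0,0],"angular":[0,0,0.14]},
  {"travel":[0,0,0],"angular":[0,0,0.13]},
  {"travel":[0,0,0],"angular":[0,0,0]},
  {"travel":[0,0,0],"angular":[0,0,0]},
], claw=0.065)

```text
time: 40.25
position: [0.3997, -0.2874, 0.2714]
tool_rot: [3.141, 0.004, 0.001]
ft_force: [-0.2, 0.6, 0.1]
grip_width: 0.747
```

```bash
python3 -c "
from ov import *
rel(0,(.4228,.3151,.27))
cv2.imwrite(f'pics/scene11.png',ctrl.get_image('scene')[:,:,::-1])
crop('pics/scene11.png','pics/sc.png',190,60,480,260,2.75)
"
```

```text
pos [ 0.3997 -0.2874  0.2714] q7 -1.0004721677505435 rot [ 0.0003 -0.0004  0.0028]
travel tool [ 0.0248 -0.6024  0.0012]
```

View pics/sc.png

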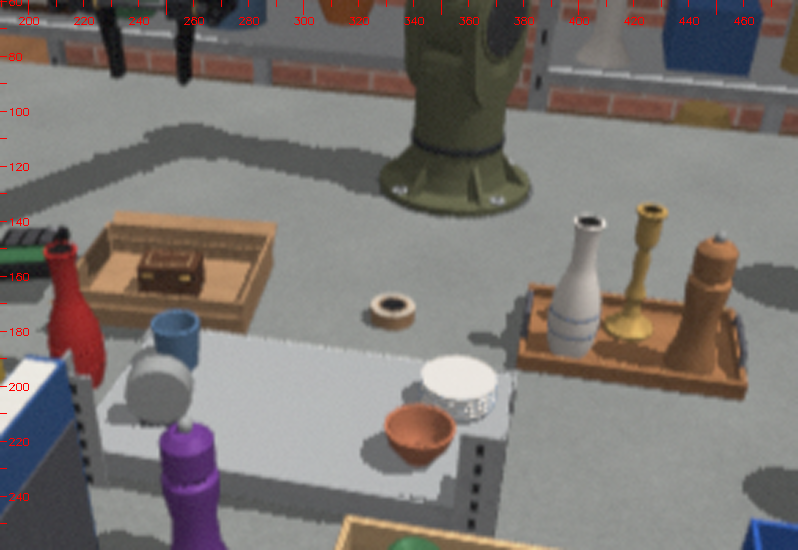

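Request:
servo_tool([
  {"travel":[0.02,-0.044,0],"angular":[0,0,0]},
  {"travel":[0.02,-0.044,0],"angular":[0,0,0]},
  {"travel":[0.02,-0.044,0],"angular":[0,0,0]},
  {"travel":[0.02,-0.044,0],"angular":[0,0,0]},
  {"travel":[0.02,-0.044,0],"angular":[0,0,0]},
])

```text
time: 40.8
position: [0.5003, -0.0657, 0.2715]
tool_rot: [3.141, 0.003, 0.002]
ft_force: [1.8, -0.9, -0.5]
grip_width: 0.746
```

Request:
servo_tool([
  {"travel":[0,-0.046,0],"angular":[0,0,0]},
  {"travel":[0,-0.046,0],"angular":[0,0,0]},
  {"travel":[0,-0.046,0],"angular":[0,0,0]},
  {"travel":[0,-0.046,0],"angular":[0,0,0]},
])

```text
time: 41.2
position: [0.4996, 0.1184, 0.2713]
tool_rot: [3.141, 0.003, 0.001]
ft_force: [1.1, 0.2, 0.4]
grip_width: 0.741
```

Request:
servo_tool([
  {"travel":[-0.015,-0.04,0],"angular":[0,0,0]},
  {"travel":[-0.015,-0.04,0],"angular":[0,0,0]},
  {"travel":[-0.015,-0.04,0],"angular":[0,0,0]},
  {"travel":[-0.015,-0.04,0],"angular":[0,0,0]},
  {"travel":[-0.015,-0.0385,0],"angular":[0,0,0]},
])

```text
time: 41.7
position: [0.424, 0.3167, 0.2713]
tool_rot: [3.141, 0.003, 0.001]
ft_force: [0.6, -0.2, -0.7]
grip_width: 0.748
```

Request:
servo_tool([
  {"travel":[0,0,0],"angular":[0,0,0]},
  {"travel":[0,0,0],"angular":[0,0,0]},
])

```text
time: 41.9
position: [0.4243, 0.3159, 0.271]
tool_rot: [3.141, 0.006, 0.0]
ft_force: [0.6, -0.7, 0.2]
grip_width: 0.749
```

```bash
python3 -c "
from ov import *
rel(0,(.4225,.315,.1285))
"
```

```text
pos [0.4243 0.3159 0.271 ] q7 -2.2901773875432756 rot [ 0.0006 -0.0003  0.0041]
travel tool [-0.0018  0.0008  0.1425]
```

Request:
servo_tool([
  {"travel":[-0.0015,0.0005,0.03],"angular":[0,0,0.004]},
  {"travel":[0,0,0.04],"angular":[0,0,0]},
  {"travel":[0,0,0.04],"angular":[0,0,0]},
  {"travel":[0,0,0.022],"angular":[0,0,0]},
  {"travel":[0,0,0.0095],"angular":[0,0,0]},
])

```text
time: 42.4
position: [0.4231, 0.3117, 0.1269]
tool_rot: [3.138, -0.01, -0.005]
ft_force: [0.3, 0.8, -0.6]
grip_width: 0.749
```

Request:
servo_tool([
  {"travel":[0,0,0],"angular":[0,0,0]},
  {"travel":[0,0,0],"angular":[0,0,0]},
  {"travel":[0,0,0],"angular":[0,0,0]},
])

```text
time: 42.7
position: [0.4246, 0.3151, 0.1313]
tool_rot: [-3.14, 0.007, -0.005]
ft_force: [0.3, 0.1, 0.2]
grip_width: 0.747
```

Request:
servo_tool([
  {"travel":[0,0,0],"angular":[0,0,0]},
  {"travel":[0,0,0],"angular":[0,0,0]},
  {"travel":[0,0,0],"angular":[0,0,0]},
  {"travel":[0,0,0],"angular":[0,0,0]},
  {"travel":[0,0,0],"angular":[0,0,0]},
], claw=0.03, squeeze=45)

```text
time: 43.2
position: [0.4235, 0.3147, 0.1298]
tool_rot: [3.142, -0.006, 0.001]
ft_force: [0.1, -0.5, 2.2]
grip_width: 0.472
```

Request:
servo_tool([
  {"travel":[0,0,-0.005],"angular":[0,0,0]},
  {"travel":[0,0,-0.012],"angular":[0,0,0]},
  {"travel":[0,0,-0.022],"angular":[0,0,0]},
  {"travel":[0,0,-0.03],"angular":[0,0,0]},
  {"travel":[0,0,-0.03],"angular":[0,0,0]},
])

```text
time: 43.7
position: [0.423, 0.3143, 0.2299]
tool_rot: [3.141, -0.006, -0.001]
ft_force: [1.1, 0.6, -3.1]
grip_width: 0.47
```

Request:
servo_tool([
  {"travel":[0,0,-0.03],"angular":[0,0,0]},
  {"travel":[0.005,0.01,-0.025],"angular":[0,0,0]},
  {"travel":[0.01,0.02,-0.015],"angular":[0,0,0]},
  {"travel":[0.015,0.03,-0.01],"angular":[0,0,0]},
  {"travel":[0.018,0.035,0],"angular":[0,0,0]},
])

```text
time: 44.2
position: [0.4713, 0.2202, 0.3113]
tool_rot: [-3.14, 0.001, -0.006]
ft_force: [1.2, 0.1, -3.5]
grip_width: 0.47
```

Request:
servo_tool([
  {"travel":[0.02,0.035,0],"angular":[0,0,0]},
  {"travel":[0.022,0.035,0],"angular":[0,0,0]},
  {"travel":[0.022,0.035,0],"angular":[0,0,0]},
  {"travel":[0.022,0.035,0],"angular":[0,0,0]},
  {"travel":[0.022,0.03,0],"angular":[0,0,0]},
])

```text
time: 44.7
position: [0.5787, 0.0465, 0.3093]
tool_rot: [3.141, -0.009, 0.001]
ft_force: [0.5, 0.4, -4.0]
grip_width: 0.474
```

Request:
servo_tool([
  {"travel":[0.02,0.025,0],"angular":[0,0,0]},
  {"travel":[0.015,0.02,0],"angular":[0,0,0]},
  {"travel":[0.01,0.013,0],"angular":[0,0,0]},
  {"travel":[0.006,0.006,0],"angular":[0,0,0]},
  {"travel":[0.002,0.001,0],"angular":[0,0,0]},
])

```text
time: 45.2
position: [0.6311, -0.0164, 0.3086]
tool_rot: [-3.141, 0.007, 0.0]
ft_force: [-0.2, 0.7, -3.2]
grip_width: 0.468
```

Request:
servo_tool([
  {"travel":[0,0,0],"angular":[0,0,0]},
  {"travel":[0,0,0],"angular":[0,0,0]},
  {"travel":[0,0,0],"angular":[0,0,0]},
])

```text
time: 45.5
position: [0.6306, -0.015, 0.3091]
tool_rot: [-3.142, 0.004, -0.001]
ft_force: [0.3, -0.1, -3.4]
grip_width: 0.467
```

```bash
python3 -c "
from ov import *
rel(0,(.6342,-.0161,.1668))
"
```

```text
pos [ 0.6306 -0.015   0.3091] q7 -1.6440635883148942 rot [-0.0001 -0.0004 -0.0024]
travel tool [0.0036 0.0011 0.1423]
```

Request:
servo_tool([
  {"travel":[0.0035,0.001,0.01],"angular":[0,0,-0.002]},
  {"travel":[0,0,0.025],"angular":[0,0,0]},
  {"travel":[0,0,0.03],"angular":[0,0,0]},
  {"travel":[0,0,0.03],"angular":[0,0,0]},
  {"travel":[0,0,0.02],"angular":[0,0,0]},
])

```text
time: 46.0
position: [0.6331, -0.0173, 0.1904]
tool_rot: [3.141, -0.003, -0.005]
ft_force: [0.1, -0.1, -4.0]
grip_width: 0.47
```

Request:
servo_tool([
  {"travel":[0,0,0.012],"angular":[0,0,0]},
  {"travel":[0,0,0.005],"angular":[0,0,0]},
  {"travel":[0,0,0],"angular":[0,0,0]},
  {"travel":[0,0,0],"angular":[0,0,0]},
  {"travel":[0,0,0],"angular":[0,0,0]},
])

```text
time: 46.5
position: [0.6354, -0.0173, 0.1782]
tool_rot: [3.141, -0.004, 0.005]
ft_force: [-0.6, 0.5, -3.5]
grip_width: 0.468
```

```bash
python3 -c "
from ov import *
rel(0,(.6340,-.0161,.1668))
cv2.imwrite(f'pics/scene12.png',ctrl.get_image('scene')[:,:,::-1])
ov('pics/scene12.png','scene','pics/sd.png',{'mill':(.633,-.0157)},(270,110,370,230),5)
"
```

```text
pos [ 0.6354 -0.0173  0.1782] q7 -1.655431938250596 rot [ 0.0003 -0.0029 -0.0023]
travel tool [-0.0014 -0.0012  0.0114]
```

View pics/sd.png

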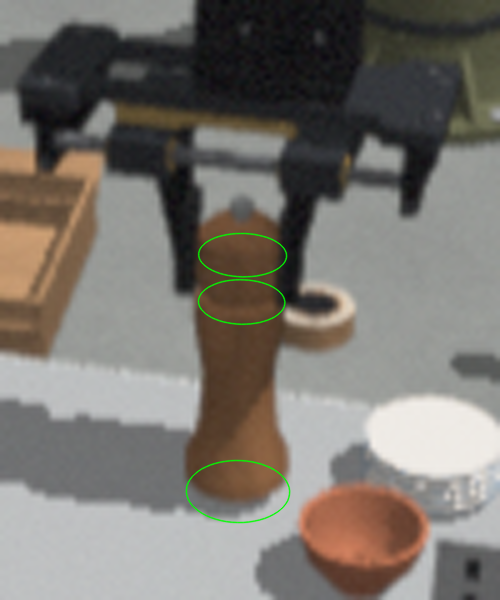

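Request:
servo_tool([
  {"travel":[-0.001,-0.001,0.004],"angular":[0,0,0]},
  {"travel":[0,0,0.003],"angular":[0,0,0]},
  {"travel":[0,0,0.001],"angular":[0,0,0]},
  {"travel":[0,0,0],"angular":[0,0,0]},
  {"travel":[0,0,0],"angular":[0,0,0]},
])

```text
time: 47.05
position: [0.6335, -0.0164, 0.1687]
tool_rot: [3.141, -0.004, 0.0]
ft_force: [0.5, -0.0, -4.0]
grip_width: 0.47
```

Request:
servo_tool([
  {"travel":[0,0,0.001],"angular":[0,0,0]},
  {"travel":[0,0,0],"angular":[0,0,0]},
])

```text
time: 47.25
position: [0.6335, -0.0164, 0.1676]
tool_rot: [3.141, -0.004, 0.0]
ft_force: [-0.5, 1.0, -3.4]
grip_width: 0.468
```

Request:
servo_tool([
  {"travel":[0,0,0.001],"angular":[0,0,0]},
  {"travel":[0,0,0],"angular":[0,0,0]},
])

```text
time: 47.45
position: [0.6336, -0.0163, 0.1669]
tool_rot: [3.141, -0.004, 0.001]
ft_force: [-0.5, 0.4, -3.0]
grip_width: 0.475
```

Request:
servo_tool([
  {"travel":[0,0,0.001],"angular":[0,0,0]},
  {"travel":[0,0,0],"angular":[0,0,0]},
])

```text
time: 47.65
position: [0.6339, -0.0163, 0.1668]
tool_rot: [3.141, -0.004, 0.003]
ft_force: [-1.2, 0.4, 2.6]
grip_width: 0.474
```

Request:
servo_tool([
  {"travel":[0,0,0.0005],"angular":[0,0,0]},
  {"travel":[0,0,0],"angular":[0,0,0]},
])

```text
time: 47.85
position: [0.6341, -0.0163, 0.1668]
tool_rot: [3.141, -0.004, 0.004]
ft_force: [-1.2, 1.0, 5.0]
grip_width: 0.469
```

Request:
servo_tool([
  {"travel":[0,0,0],"angular":[0,0,0]},
  {"travel":[0,0,0],"angular":[0,0,0]},
  {"travel":[0,0,0],"angular":[0,0,0]},
  {"travel":[0,0,0],"angular":[0,0,0]},
], claw=0.062)

```text
time: 48.25
position: [0.6334, -0.0164, 0.1649]
tool_rot: [3.141, -0.004, -0.0]
ft_force: [0.8, -0.5, -0.5]
grip_width: 0.688
```

Request:
servo_tool([
  {"travel":[0,0,-0.01],"angular":[0,0,0.004]},
  {"travel":[0,0,-0.025],"angular":[0,0,0]},
  {"travel":[0,0,-0.035],"angular":[0,0,0]},
  {"travel":[0,0,-0.035],"angular":[0,0,0]},
  {"travel":[-0.02,-0.02,-0.01],"angular":[0,0,0]},
])

```text
time: 48.75
position: [0.6167, 0.0004, 0.2851]
tool_rot: [3.14, -0.019, 0.013]
ft_force: [0.7, 1.4, -0.2]
grip_width: 0.715
```

Request:
servo_tool([
  {"travel":[-0.032,-0.032,0],"angular":[0,0,0]},
  {"travel":[-0.032,-0.032,0],"angular":[0,0,0]},
  {"travel":[-0.032,-0.032,0],"angular":[0,0,0]},
  {"travel":[-0.032,-0.032,0],"angular":[0,0,0]},
  {"travel":[-0.032,-0.032,0],"angular":[0,0,0]},
], claw=0.052)

```text
time: 49.25
position: [0.4532, 0.1661, 0.281]
tool_rot: [3.141, -0.01, 0.003]
ft_force: [1.0, 1.1, -0.2]
grip_width: 0.598
```

Request:
servo_tool([
  {"travel":[-0.032,-0.032,0],"angular":[0,0,0]},
  {"travel":[-0.03,-0.03,0],"angular":[0,0,0]},
  {"travel":[-0.02,-0.02,0],"angular":[0,0,0]},
  {"travel":[-0.005,-0.004,0],"angular":[0,0,0]},
  {"travel":[0,0,0],"angular":[0,0,0]},
])

```text
time: 49.75
position: [0.3678, 0.252, 0.2809]
tool_rot: [3.141, -0.006, 0.003]
ft_force: [0.2, -1.4, 0.1]
grip_width: 0.598
```

Request:
servo_tool([
  {"travel":[0,0,0],"angular":[0,0,0]},
  {"travel":[0,0,0],"angular":[0,0,0]},
])

```text
time: 49.95
position: [0.3693, 0.2501, 0.28]
tool_rot: [3.141, -0.014, 0.0]
ft_force: [-0.6, -0.0, -0.1]
grip_width: 0.6
```

```bash
python3 -c "
from ov import *
rel(0,(.3655,.25,.1152))
cv2.imwrite(f'pics/scene13.png',ctrl.get_image('scene')[:,:,::-1])
ov('pics/scene13.png','scene','pics/se.png',{'mill':(.633,-.0157),'cand':(.366,.25,.008),'vase':(.4226,.186,.008)},(270,80,470,230),4)
"
```

```text
pos [0.3693 0.2501 0.28  ] q7 -2.1590137466697334 rot [ 0.0003 -0.0001 -0.009 ]
travel tool [-0.0038  0.      0.1648]
```

View pics/se.png

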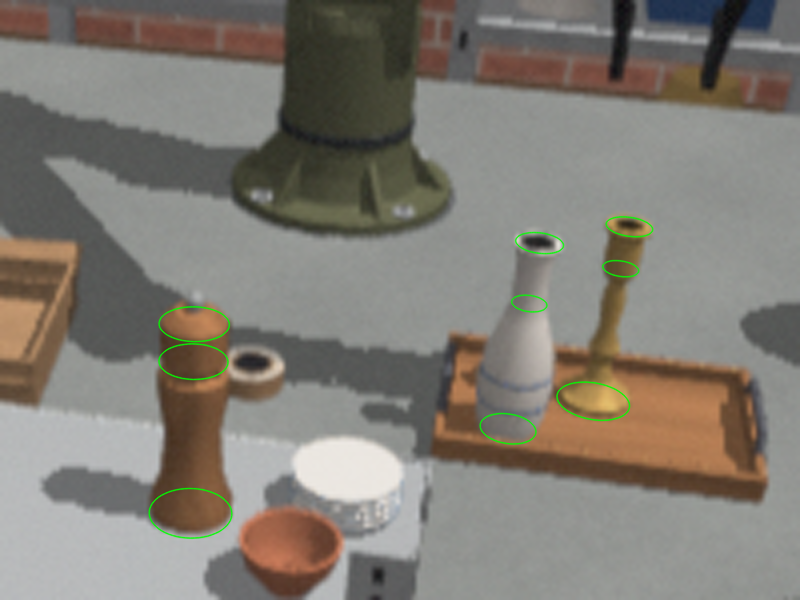

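Request:
servo_tool([
  {"travel":[-0.003,0,0.02],"angular":[0,0,-0.008]},
  {"travel":[0,0,0.035],"angular":[0,0,0]},
  {"travel":[0,0,0.03],"angular":[0,0,0]},
  {"travel":[0,0,0.02],"angular":[0,0,0]},
  {"travel":[0,0,0],"angular":[0,0,0]},
])

```text
time: 50.5
position: [0.3639, 0.2494, 0.1722]
tool_rot: [3.139, 0.0, -0.008]
ft_force: [-1.0, -0.3, -0.2]
grip_width: 0.598
```

Request:
servo_tool([
  {"travel":[0,0,0.02],"angular":[0,0,0]},
  {"travel":[0,0,0.02],"angular":[0,0,0]},
  {"travel":[0,0,0.014],"angular":[0,0,0]},
  {"travel":[0,0,0.005],"angular":[0,0,0]},
  {"travel":[0,0,0],"angular":[0,0,0]},
])

```text
time: 51.0
position: [0.3656, 0.2512, 0.1164]
tool_rot: [3.142, 0.002, 0.0]
ft_force: [0.9, -0.4, 0.0]
grip_width: 0.596
```

Request:
servo_tool([
  {"travel":[0,0,0],"angular":[0,0,0]},
  {"travel":[0,0,0],"angular":[0,0,0]},
  {"travel":[0,0,0],"angular":[0,0,0]},
])

```text
time: 51.3
position: [0.3657, 0.2516, 0.1168]
tool_rot: [-3.141, -0.003, -0.003]
ft_force: [-0.3, -0.4, 0.9]
grip_width: 0.6
```

Request:
servo_tool([
  {"travel":[0,0.0005,0.0015],"angular":[0,0,0]},
  {"travel":[0,0,0],"angular":[0,0,0]},
  {"travel":[0,0,0],"angular":[0,0,0]},
  {"travel":[0,0,0],"angular":[0,0,0]},
  {"travel":[0,0,0],"angular":[0,0,0]},
], claw=0.01, squeeze=45)

```text
time: 51.8
position: [0.3651, 0.2505, 0.1144]
tool_rot: [3.141, 0.003, 0.0]
ft_force: [0.0, -0.8, 0.3]
grip_width: 0.29
```

Request:
servo_tool([
  {"travel":[0,0,0],"angular":[0,0,0]},
  {"travel":[0,0,0],"angular":[0,0,0]},
  {"travel":[0,0,0],"angular":[0,0,0]},
])

```text
time: 52.1
position: [0.3651, 0.2506, 0.1145]
tool_rot: [3.141, 0.003, 0.0]
ft_force: [-0.3, -1.0, -0.6]
grip_width: 0.293
```

Request:
servo_tool([
  {"travel":[0,0,-0.005],"angular":[0,0,0]},
  {"travel":[0,0,-0.012],"angular":[0,0,0]},
  {"travel":[0,0,-0.022],"angular":[0,0,0]},
  {"travel":[0,0,-0.03],"angular":[0,0,0]},
  {"travel":[0,0,-0.03],"angular":[0,0,0]},
])

```text
time: 52.6
position: [0.3647, 0.251, 0.2151]
tool_rot: [3.142, 0.003, 0.0]
ft_force: [1.6, 1.5, -3.7]
grip_width: 0.29
```

Request:
servo_tool([
  {"travel":[0,0,-0.035],"angular":[0,0,0]},
  {"travel":[0,0,-0.035],"angular":[0,0,0]},
  {"travel":[0.005,0.01,-0.025],"angular":[0,0,0]},
  {"travel":[0.01,0.02,-0.01],"angular":[0,0,0]},
  {"travel":[0.015,0.03,0],"angular":[0,0,0]},
])

```text
time: 53.1
position: [0.3955, 0.1928, 0.3218]
tool_rot: [-3.139, -0.01, -0.008]
ft_force: [0.4, 0.4, -3.7]
grip_width: 0.291
```

Request:
servo_tool([
  {"travel":[0.02,0.037,0],"angular":[0,0,0]},
  {"travel":[0.02,0.037,0],"angular":[0,0,0]},
  {"travel":[0.02,0.037,0],"angular":[0,0,0]},
  {"travel":[0.02,0.037,0],"angular":[0,0,0]},
  {"travel":[0.02,0.037,0],"angular":[0,0,0]},
])

```text
time: 53.6
position: [0.496, 0.0048, 0.3195]
tool_rot: [-3.141, -0.003, -0.002]
ft_force: [0.0, -0.1, -2.3]
grip_width: 0.29
```

Request:
servo_tool([
  {"travel":[0.02,0.035,0],"angular":[0,0,0]},
  {"travel":[0.025,0.03,0],"angular":[0,0,0]},
  {"travel":[0.025,0.02,0],"angular":[0,0,0]},
  {"travel":[0.025,0.015,0],"angular":[0,0,0]},
  {"travel":[0.02,0.005,0],"angular":[0,0,0]},
])

```text
time: 54.1
position: [0.6116, -0.1016, 0.3189]
tool_rot: [3.141, -0.003, 0.0]
ft_force: [0.2, 0.4, -3.9]
grip_width: 0.293
```

Request:
servo_tool([
  {"travel":[0.014,0.002,0],"angular":[0,0,0]},
  {"travel":[0.007,0,0],"angular":[0,0,0]},
  {"travel":[0.001,0,0],"angular":[0,0,0]},
  {"travel":[0,0,0],"angular":[0,0,0]},
  {"travel":[0,0,0],"angular":[0,0,0]},
])

```text
time: 54.6
position: [0.6322, -0.1004, 0.3192]
tool_rot: [3.141, 0.003, 0.001]
ft_force: [-0.5, 0.5, -3.8]
grip_width: 0.295
```

```bash
python3 -c "
from ov import *
rel(0,(.632,-.1012,.1515))
cv2.imwrite(f'pics/scene14.png',ctrl.get_image('scene')[:,:,::-1])
crop('pics/scene14.png','pics/sf.png',200,40,400,230,3.2)
"
```

```text
pos [ 0.6322 -0.1004  0.3192] q7 -1.481250586774519 rot [ 0.0003 -0.0004  0.0021]
travel tool [-0.0002  0.0008  0.1677]
```

View pics/sf.png

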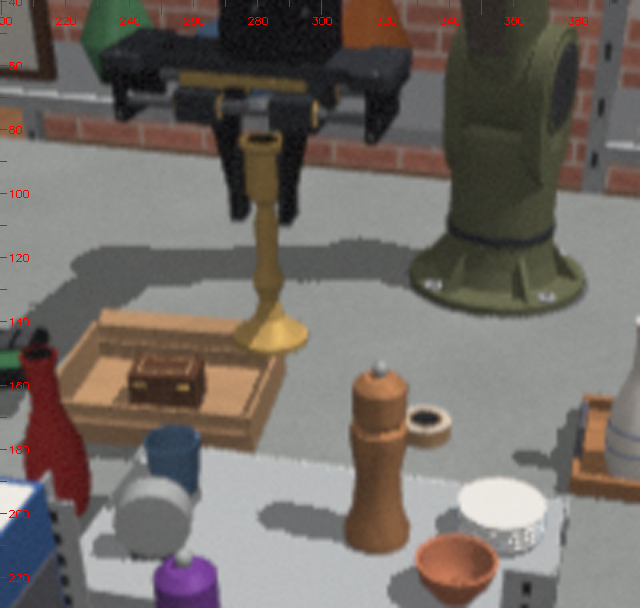

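Request:
servo_tool([
  {"travel":[0,0.0005,0.01],"angular":[0,0,0.002]},
  {"travel":[0,0,0.025],"angular":[0,0,0]},
  {"travel":[0,0,0.03],"angular":[0,0,0]},
  {"travel":[0,0,0.03],"angular":[0,0,0]},
  {"travel":[0,0,0.025],"angular":[0,0,0]},
])

```text
time: 55.15
position: [0.6315, -0.1012, 0.1964]
tool_rot: [3.141, -0.001, -0.003]
ft_force: [-0.2, 0.4, -3.8]
grip_width: 0.291
```

Request:
servo_tool([
  {"travel":[0,0,0.015],"angular":[0,0,0]},
  {"travel":[0,0,0.01],"angular":[0,0,0]},
  {"travel":[0,0,0.006],"angular":[0,0,0]},
  {"travel":[0,0,0],"angular":[0,0,0]},
  {"travel":[0,0,0],"angular":[0,0,0]},
])

```text
time: 55.65
position: [0.6335, -0.1013, 0.1689]
tool_rot: [3.141, -0.0, 0.004]
ft_force: [0.7, -0.7, -3.2]
grip_width: 0.29
```

Request:
servo_tool([
  {"travel":[0,0,0],"angular":[0,0,0]},
  {"travel":[0,0,0.003],"angular":[0,0,0]},
  {"travel":[0,0,0.003],"angular":[0,0,0]},
  {"travel":[0,0,0.002],"angular":[0,0,0]},
  {"travel":[0,0,0],"angular":[0,0,0]},
])

```text
time: 56.15
position: [0.6324, -0.1012, 0.1591]
tool_rot: [3.141, -0.0, -0.001]
ft_force: [-0.0, -0.8, -3.9]
grip_width: 0.288
```

```bash
python3 -c "
from ov import *
rel(0,(.632,-.1012,.1515))
cv2.imwrite(f'pics/scene15.png',ctrl.get_image('scene')[:,:,::-1])
ov('pics/scene15.png','scene','pics/sg.png',{'mill':(.633,-.0157),'cand':(.6325,-.102)},(240,100,350,230),5)
"
```

```text
pos [ 0.6324 -0.1012  0.1591] q7 -1.4923866805042902 rot [ 0.0001  0.0007 -0.0003]
travel tool [-0.0004  0.      0.0076]
```

View pics/sg.png

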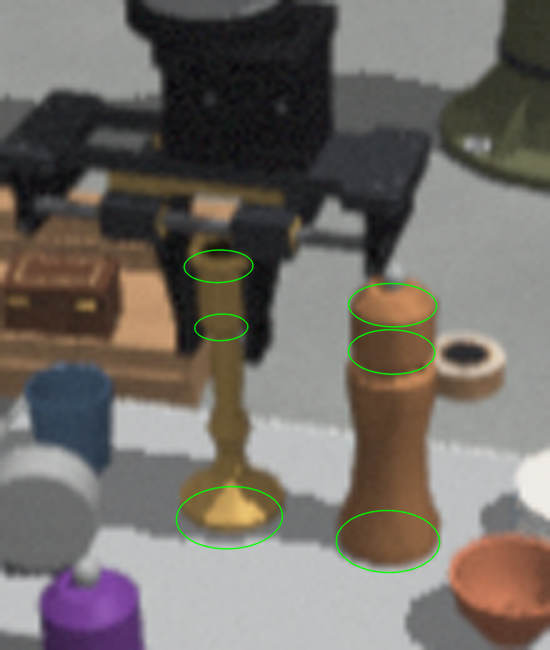

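```bash
python3 -c "
from ov import *
for z in (.205,.21,.215,.218,.222): print(z,atz('scene',(240+372/5-.5,100+278/5-.5),z).round(4),atz('scene',(240+392/5-.5,100+268/5-.5),z).round(4))
print(proj('scene',[(.633,-.0157,.205)]))
crop('pics/scene15.png','pics/sh.png',295,120,345,180,10)
"
```

```text
0.205 [ 0.6441 -0.0232  0.205 ] [ 0.6322 -0.0163  0.205 ]
0.21 [ 0.653  -0.0212  0.21  ] [ 0.6413 -0.0143  0.21  ]
0.215 [ 0.662  -0.0192  0.215 ] [ 0.6504 -0.0124  0.215 ]
0.218 [ 0.6673 -0.018   0.218 ] [ 0.6558 -0.0113  0.218 ]
0.222 [ 0.6745 -0.0164  0.222 ] [ 0.6631 -0.0097  0.222 ]
[[318.05972978 153.29390319]]
```

View pics/sh.png

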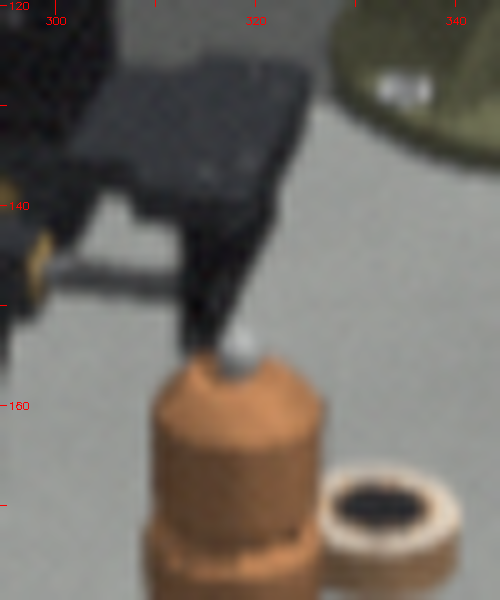

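Request:
servo_tool([
  {"travel":[0,0,0.003],"angular":[0,0,0]},
  {"travel":[0,0,0.002],"angular":[0,0,0]},
  {"travel":[0,0,0.001],"angular":[0,0,0]},
  {"travel":[0,0,0],"angular":[0,0,0]},
])

```text
time: 56.6
position: [0.6326, -0.1012, 0.1534]
tool_rot: [3.141, -0.0, -0.0]
ft_force: [0.5, -1.2, -2.7]
grip_width: 0.288
```

Request:
servo_tool([
  {"travel":[0,0,0.001],"angular":[0,0,0]},
  {"travel":[0,0,0],"angular":[0,0,0]},
])

```text
time: 56.8
position: [0.6328, -0.1012, 0.1527]
tool_rot: [3.141, -0.001, 0.0]
ft_force: [-0.5, -0.5, -3.2]
grip_width: 0.288
```

Request:
servo_tool([
  {"travel":[0,0,0.001],"angular":[0,0,0]},
  {"travel":[0,0,0],"angular":[0,0,0]},
])

```text
time: 57.0
position: [0.6327, -0.1012, 0.1516]
tool_rot: [3.141, -0.0, 0.0]
ft_force: [-0.1, -0.3, -3.3]
grip_width: 0.289
```

Request:
servo_tool([
  {"travel":[-0.0005,0,0.0005],"angular":[0,0,0]},
  {"travel":[0,0,0],"angular":[0,0,0]},
])

```text
time: 57.2
position: [0.6325, -0.1012, 0.1515]
tool_rot: [3.141, -0.0, 0.001]
ft_force: [0.4, -0.4, -1.7]
grip_width: 0.294
```

Request:
servo_tool([
  {"travel":[0,0,0.001],"angular":[0,0,0]},
  {"travel":[0,0,0],"angular":[0,0,0]},
])

```text
time: 57.4
position: [0.6328, -0.1013, 0.1514]
tool_rot: [3.141, -0.001, 0.003]
ft_force: [0.0, -0.8, 3.5]
grip_width: 0.291
```

Request:
servo_tool([
  {"travel":[0,0,0],"angular":[0,0,0]},
  {"travel":[0,0,0],"angular":[0,0,0]},
  {"travel":[0,0,0],"angular":[0,0,0]},
  {"travel":[0,0,0],"angular":[0,0,0]},
], claw=0.05)

```text
time: 57.8
position: [0.6323, -0.1011, 0.1501]
tool_rot: [3.141, -0.0, 0.0]
ft_force: [-0.1, -0.2, -0.2]
grip_width: 0.536
```

Request:
servo_tool([
  {"travel":[0,0,-0.01],"angular":[0,0,0]},
  {"travel":[0,0,-0.025],"angular":[0,0,0]},
  {"travel":[0,0,-0.04],"angular":[0,0,0]},
  {"travel":[0,0,-0.035],"angular":[0,0,0]},
  {"travel":[-0.015,-0.02,-0.015],"angular":[0,0,0]},
])

```text
time: 58.3
position: [0.6194, -0.0847, 0.2799]
tool_rot: [3.139, -0.008, 0.011]
ft_force: [0.7, 0.2, 0.4]
grip_width: 0.575
```

Request:
servo_tool([
  {"travel":[-0.026,-0.036,0],"angular":[0,0,0]},
  {"travel":[-0.026,-0.036,0],"angular":[0,0,0]},
  {"travel":[-0.026,-0.036,0],"angular":[0,0,0]},
  {"travel":[-0.026,-0.036,0],"angular":[0,0,0]},
  {"travel":[-0.026,-0.036,0],"angular":[0,0,0]},
], claw=0.058)

```text
time: 58.8
position: [0.4862, 0.1003, 0.2761]
tool_rot: [3.141, -0.0, 0.003]
ft_force: [0.6, 0.4, 0.2]
grip_width: 0.664
```

Request:
servo_tool([
  {"travel":[-0.026,-0.036,0],"angular":[0,0,0]},
  {"travel":[-0.023,-0.03,0],"angular":[0,0,0]},
  {"travel":[-0.012,-0.015,0],"angular":[0,0,0]},
  {"travel":[-0.004,-0.005,0],"angular":[0,0,0]},
  {"travel":[0,0,0],"angular":[0,0,0]},
])

```text
time: 59.3
position: [0.4223, 0.1852, 0.2758]
tool_rot: [3.141, 0.002, 0.003]
ft_force: [0.4, -0.2, -0.5]
grip_width: 0.671
```

Request:
servo_tool([
  {"travel":[0,0,0],"angular":[0,0,0]},
  {"travel":[0,0,0],"angular":[0,0,0]},
])

```text
time: 59.5
position: [0.4232, 0.1835, 0.275]
tool_rot: [3.141, -0.005, 0.0]
ft_force: [-0.2, -0.9, 0.0]
grip_width: 0.667
```

```bash
python3 -c "
from ov import *
rel(0,(.4224,.185,.1193))
cv2.imwrite(f'pics/scene16.png',ctrl.get_image('scene')[:,:,::-1])
ov('pics/scene16.png','scene','pics/si.png',{'mill':(.633,-.0157),'cand':(.6325,-.102),'vase':(.4226,.186,.008)},(240,80,440,230),4)
"
```

```text
pos [0.4232 0.1835 0.275 ] q7 -2.002734231696 rot [ 0.0003 -0.0001 -0.0029]
travel tool [-0.0009 -0.0015  0.1557]
```

View pics/si.png

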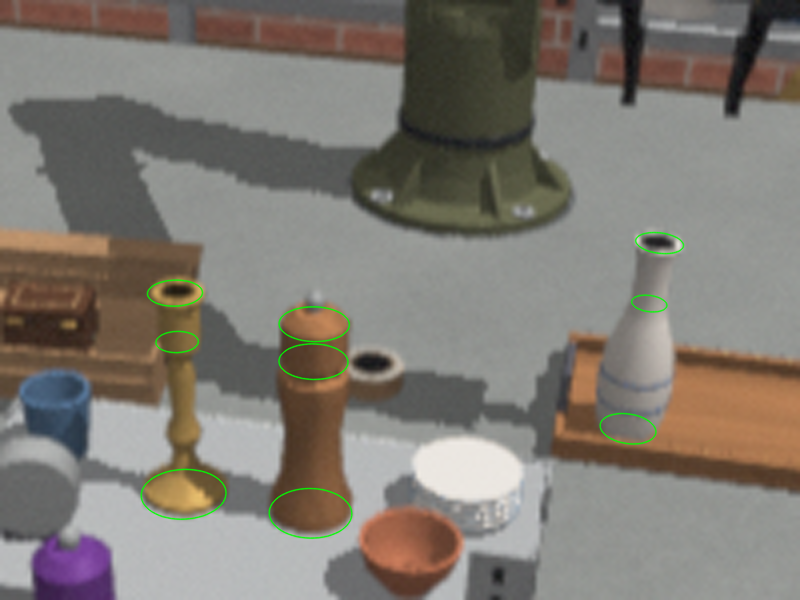

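Request:
servo_tool([
  {"travel":[-0.0005,-0.001,0.02],"angular":[0,0,-0.002]},
  {"travel":[0,0,0.03],"angular":[0,0,0]},
  {"travel":[0,0,0.03],"angular":[0,0,0]},
  {"travel":[0,0,0.02],"angular":[0,0,0]},
  {"travel":[0,0,0],"angular":[0,0,0]},
])

```text
time: 60.05
position: [0.4202, 0.1842, 0.1721]
tool_rot: [3.139, 0.001, -0.009]
ft_force: [-0.9, -0.0, 0.5]
grip_width: 0.667
```

Request:
servo_tool([
  {"travel":[0,0,0.018],"angular":[0,0,0]},
  {"travel":[0,0,0.018],"angular":[0,0,0]},
  {"travel":[0,0,0.012],"angular":[0,0,0]},
  {"travel":[0,0,0.007],"angular":[0,0,0]},
  {"travel":[0,0,0],"angular":[0,0,0]},
])

```text
time: 60.55
position: [0.4218, 0.1856, 0.1198]
tool_rot: [3.141, 0.002, -0.001]
ft_force: [-0.8, 0.5, 0.3]
grip_width: 0.673
```

Request:
servo_tool([
  {"travel":[0,0,0],"angular":[0,0,0]},
  {"travel":[0,0,0],"angular":[0,0,0]},
  {"travel":[0,0,0],"angular":[0,0,0]},
])

```text
time: 60.85
position: [0.4223, 0.186, 0.1208]
tool_rot: [-3.142, -0.003, -0.002]
ft_force: [0.3, -0.2, -0.4]
grip_width: 0.662
```

Request:
servo_tool([
  {"travel":[0,0,0],"angular":[0,0,0]},
  {"travel":[0,0,0],"angular":[0,0,0]},
  {"travel":[0,0,0],"angular":[0,0,0]},
  {"travel":[0,0,0],"angular":[0,0,0]},
  {"travel":[0,0,0],"angular":[0,0,0]},
], claw=0.01, squeeze=45)

```text
time: 61.35
position: [0.4218, 0.1856, 0.1201]
tool_rot: [3.141, 0.003, 0.0]
ft_force: [0.0, -0.2, 1.1]
grip_width: 0.306
```

Request:
servo_tool([
  {"travel":[0,0,0],"angular":[0,0,0]},
  {"travel":[0,0,0],"angular":[0,0,0]},
])

```text
time: 61.55
position: [0.4219, 0.1857, 0.1201]
tool_rot: [3.141, 0.003, 0.0]
ft_force: [-0.5, -0.7, 1.1]
grip_width: 0.311
```

Request:
servo_tool([
  {"travel":[0,0,-0.005],"angular":[0,0,0]},
  {"travel":[0,0,-0.012],"angular":[0,0,0]},
  {"travel":[0,0,-0.022],"angular":[0,0,0]},
  {"travel":[0,0,-0.03],"angular":[0,0,0]},
  {"travel":[0,0.005,-0.03],"angular":[0,0,0]},
])

```text
time: 62.05
position: [0.4214, 0.1816, 0.2208]
tool_rot: [-3.141, -0.005, -0.0]
ft_force: [0.1, 0.6, -2.1]
grip_width: 0.308
```

Request:
servo_tool([
  {"travel":[0.003,0.012,-0.018],"angular":[0,0,0]},
  {"travel":[0.006,0.025,-0.005],"angular":[0,0,0]},
  {"travel":[0.01,0.032,0],"angular":[0,0,0]},
  {"travel":[0.014,0.035,0],"angular":[0,0,0]},
  {"travel":[0.018,0.035,0],"angular":[0,0,0]},
])

```text
time: 62.55
position: [0.4732, 0.041, 0.2433]
tool_rot: [3.141, 0.004, 0.003]
ft_force: [0.5, 1.1, -2.9]
grip_width: 0.306
```

Request:
servo_tool([
  {"travel":[0.02,0.034,0],"angular":[0,0,0]},
  {"travel":[0.02,0.03,0],"angular":[0,0,0]},
  {"travel":[0.02,0.02,0],"angular":[0,0,0]},
  {"travel":[0.018,0.012,0],"angular":[0,0,0]},
  {"travel":[0.014,0.006,0],"angular":[0,0,0]},
])

```text
time: 63.05
position: [0.5661, -0.0619, 0.2427]
tool_rot: [3.141, -0.001, 0.001]
ft_force: [0.4, 0.9, -1.5]
grip_width: 0.307
```

Request:
servo_tool([
  {"travel":[0.009,0.002,0],"angular":[0,0,0]},
  {"travel":[0.004,0.001,0],"angular":[0,0,0]},
  {"travel":[0,0,0],"angular":[0,0,0]},
  {"travel":[0,0,0],"angular":[0,0,0]},
  {"travel":[0,0,0],"angular":[0,0,0]},
])

```text
time: 63.55
position: [0.5778, -0.0623, 0.2425]
tool_rot: [3.141, 0.004, 0.0]
ft_force: [0.3, -0.3, -3.5]
grip_width: 0.311
```

```bash
python3 -c "
from ov import *
rel(0,(.578,-.0632,.1571))
"
```

```text
pos [ 0.5778 -0.0623  0.2425] q7 -1.5261483199221835 rot [ 0.0002 -0.0002  0.0025]
travel tool [0.0002 0.0009 0.0854]
```

Request:
servo_tool([
  {"travel":[0,0.0005,0.01],"angular":[0,0,0.002]},
  {"travel":[0,0,0.02],"angular":[0,0,0]},
  {"travel":[0,0,0.022],"angular":[0,0,0]},
  {"travel":[0,0,0.015],"angular":[0,0,0]},
  {"travel":[0,0,0.008],"angular":[0,0,0]},
])

```text
time: 64.05
position: [0.577, -0.0633, 0.1651]
tool_rot: [-3.142, 0.0, 0.004]
ft_force: [0.5, -0.0, -3.1]
grip_width: 0.307
```

Request:
servo_tool([
  {"travel":[0,0,0.003],"angular":[0,0,0]},
  {"travel":[0,0,0],"angular":[0,0,0]},
  {"travel":[0,0,0],"angular":[0,0,0]},
  {"travel":[0,0,0],"angular":[0,0,0]},
])

```text
time: 64.45
position: [0.5789, -0.0634, 0.1652]
tool_rot: [3.141, -0.0, 0.003]
ft_force: [0.2, -0.2, -1.7]
grip_width: 0.306
```

```bash
python3 -c "
from ov import *
rel(0,(.578,-.0632,.1571))
cv2.imwrite(f'pics/scene17.png',ctrl.get_image('scene')[:,:,::-1])
ov('pics/scene17.png','scene','pics/sj.png',{'mill':(.633,-.0157),'cand':(.6325,-.102),'vase':(.578,-.062)},(240,100,360,230),5)
"
```

```text
pos [ 0.5789 -0.0634  0.1652] q7 -1.5335434972647444 rot [ 0.0005 -0.0021 -0.0002]
travel tool [-0.001  -0.0002  0.0081]
```

View pics/sj.png

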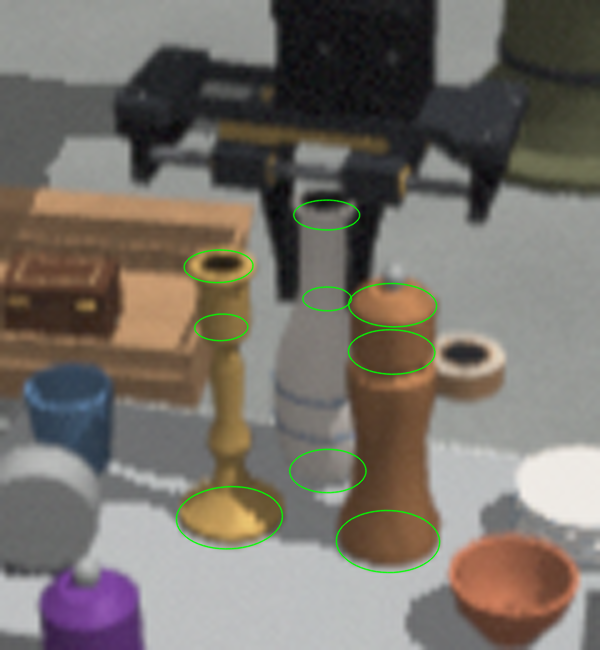

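Request:
servo_tool([
  {"travel":[-0.0005,0,0.003],"angular":[0,0,0]},
  {"travel":[0,0,0.002],"angular":[0,0,0]},
  {"travel":[0,0,0.001],"angular":[0,0,0]},
  {"travel":[0,0,0],"angular":[0,0,0]},
])

```text
time: 64.9
position: [0.5776, -0.0634, 0.1579]
tool_rot: [3.141, -0.0, -0.0]
ft_force: [-0.2, -1.0, -2.2]
grip_width: 0.31
```

Request:
servo_tool([
  {"travel":[0,0,0.001],"angular":[0,0,0]},
  {"travel":[0,0,0],"angular":[0,0,0]},
])

```text
time: 65.1
position: [0.5778, -0.0634, 0.1572]
tool_rot: [3.141, -0.0, 0.0]
ft_force: [0.6, 0.0, -2.0]
grip_width: 0.307
```

Request:
servo_tool([
  {"travel":[0,0,0.001],"angular":[0,0,0]},
  {"travel":[0,0,0],"angular":[0,0,0]},
])

```text
time: 65.3
position: [0.5781, -0.0634, 0.1571]
tool_rot: [3.141, -0.0, 0.002]
ft_force: [-1.0, 0.2, 3.8]
grip_width: 0.303
```

Contact on the shelf. Release and retreat clear.

Request:
servo_tool([
  {"travel":[0,0,0],"angular":[0,0,0]},
  {"travel":[0,0,0],"angular":[0,0,0]},
  {"travel":[0,0,0],"angular":[0,0,0]},
  {"travel":[0,0,0],"angular":[0,0,0]},
], claw=0.055)

```text
time: 65.7
position: [0.5778, -0.0634, 0.1561]
tool_rot: [3.141, -0.0, 0.001]
ft_force: [-0.1, 0.6, 0.4]
grip_width: 0.576
```

Request:
servo_tool([
  {"travel":[0,0,-0.01],"angular":[0,0,0]},
  {"travel":[0,0,-0.025],"angular":[0,0,0]},
  {"travel":[0,0,-0.04],"angular":[0,0,0]},
  {"travel":[0,0,-0.04],"angular":[0,0,0]},
  {"travel":[0,0,-0.03],"angular":[0,0,0]},
])

```text
time: 66.2
position: [0.5783, -0.0633, 0.3049]
tool_rot: [3.141, -0.0, 0.006]
ft_force: [1.1, 0.6, -0.7]
grip_width: 0.631
```

Request:
servo_tool([
  {"travel":[-0.02,0.03,0],"angular":[0,0,0]},
  {"travel":[-0.02,0.04,0],"angular":[0,0,0]},
  {"travel":[-0.02,0.04,0],"angular":[0,0,0]},
  {"travel":[-0.02,0.04,0],"angular":[0,0,0]},
  {"travel":[-0.02,0.04,0],"angular":[0,0,0]},
])

```text
time: 66.7
position: [0.4768, -0.2548, 0.3023]
tool_rot: [3.141, 0.0, 0.003]
ft_force: [0.5, -0.5, 0.1]
grip_width: 0.629
```

Request:
servo_tool([
  {"travel":[-0.02,0.04,0],"angular":[0,0,0]},
  {"travel":[-0.02,0.04,0],"angular":[0,0,0]},
  {"travel":[-0.02,0.04,0],"angular":[0,0,0]},
  {"travel":[-0.02,0.04,0],"angular":[0,0,0]},
  {"travel":[-0.02,0.04,0],"angular":[0,0,0]},
])

```text
time: 67.2
position: [0.3768, -0.4548, 0.3023]
tool_rot: [3.14, -0.0, 0.002]
ft_force: [1.4, 0.1, 0.2]
grip_width: 0.632
```

Request:
servo_tool([
  {"travel":[-0.01,0.04,0],"angular":[0,0,0]},
  {"travel":[-0.01,0.04,0],"angular":[0,0,0]},
  {"travel":[0,0,0],"angular":[0,0,0]},
  {"travel":[0,0,0],"angular":[0,0,0]},
])

```text
time: 67.6
position: [0.357, -0.534, 0.3013]
tool_rot: [-3.141, 0.004, -0.0]
ft_force: [1.2, 0.9, 0.9]
grip_width: 0.629
```

```bash
python3 -c "
from ov import *
for n in ('scene','top'): cv2.imwrite(f'pics/{n}18.png',ctrl.get_image(n)[:,:,::-1])
def pair(n,win,k,out):
  x0,y0,x1,y1=win
  a,b=[cv2.resize(cv2.imread(f'pics/{n}{i}.png')[y0:y1,x0:x1],None,fx=k,fy=k,interpolation=cv2.INTER_CUBIC) for i in ('0','18')]
  for t in (a,b):
    for g in range(0,t.shape[1],40): cv2.line(t,(g,0),(g,t.shape[0]),(0,255,0),1)
    for g in range(0,t.shape[0],40): cv2.line(t,(0,g),(t.shape[1],g),(0,255,0),1)
  cv2.imwrite(out,np.hstack([a,b]))
pair('scene',(255,130,335,230),5,'pics/f1.png')
pair('top',(290,150,370,230),5,'pics/f2.png')
print(ctrl.get_state()['position'])
"
```

```text
[ 0.35876313 -0.53214897  0.30163179]
```

View pics/f1.png

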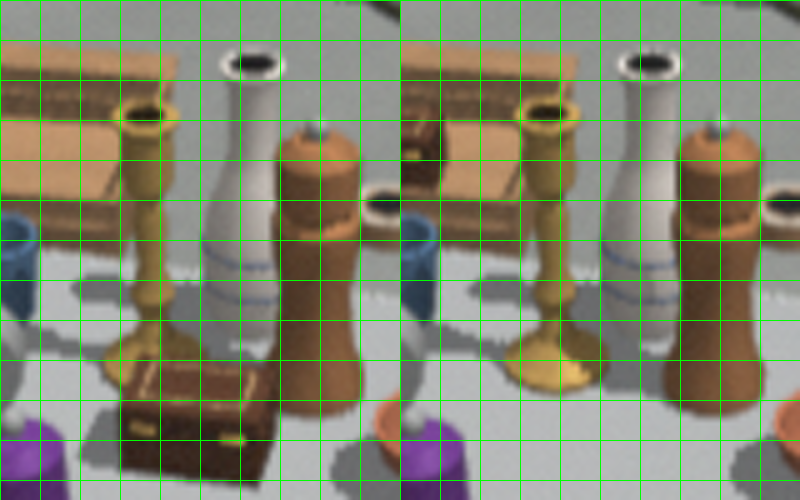

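View pics/f2.png

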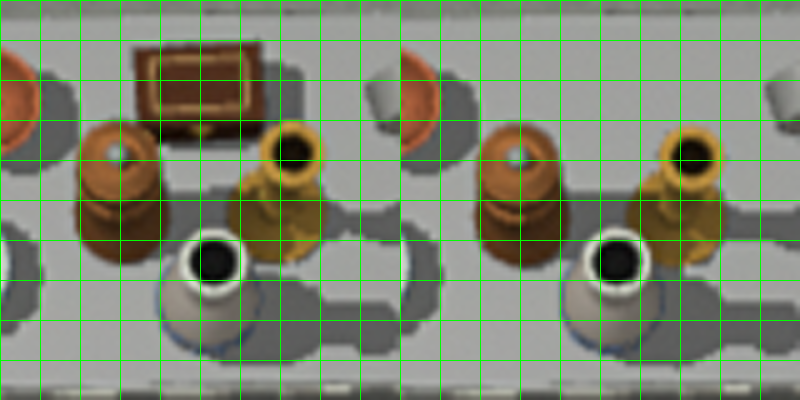

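View pics/top18.png

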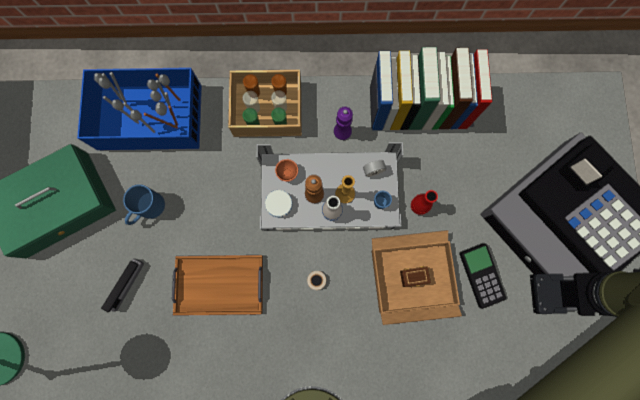

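Request:
servo_tool([
  {"travel":[0,0,0],"angular":[0,0,0]},
  {"travel":[0,0,0],"angular":[0,0,0]},
  {"travel":[0,0,0],"angular":[0,0,0]},
])

```text
time: 68.0
position: [0.3582, -0.5326, 0.3017]
tool_rot: [3.141, 0.002, 0.001]
ft_force: [-0.4, 0.1, -0.5]
grip_width: 0.63
```

```bash
python3 -c "
from h import *
s=ctrl.get_state();print(s['time'],abs(s['qd']).max());print(ctrl.close_job())"
```

```text
68.0 0.004040331623630837
the job is handed in; nothing more can be done
None
```

The job is done and handed in at 68 s of the 147 s allowed. I stood the vase, pepper mill and candlestick on the tray and laid the keepsake box flat in the carton. Then I put the mill, candlestick and vase back on the shelf, lowering each until the force reading showed contact before letting go.

**Last checks:** Before-and-after pictures from both cameras show the three pieces upright and within about one pixel (roughly 2 mm) of where they started. The box lies flat in the carton, and the bowl and clock look unmoved. The arm was clear of everything and still at the end.

**Checks that failed or disagreed:**
- **Joint 7 at its limit:** I first turned the empty gripper the wrong way, and joint 7 stopped at its limit. It read -2.6909 against the stated -2.69, so I can't rule out that this counts as passing its range. I turned it back straight away.
- **Grip heights on the vase and candlestick:** My first grips read a few mm wider than the stated diameters, so I gripped both again lower before lifting them.
- **Distances between the pieces:** I measured 86, 70 and 67 mm between the axes, against 80, 65 and 65 mm in the text. I went by the measured spots.

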